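# Clamp a gong key in the tuning rail with a T-bolt

## Robot

A 6-joint arm with a two-finger parallel gripper is mounted at the origin on the work surface. World frame = base frame: x ahead of the robot, y to its left, z up, the work surface at z = 0. Lengths are in m, angles in rad, forces in N, time in s.
With the tool pointing down it reaches from about 0.35 to 0.875 m from the base axis. Payload 4.2 kg.
Tool frame: the origin (TCP) lies at the very end of the fingers, on their centre line; the grasp point (between the pads) lies 19 mm behind it; y points along the fingers, z is the direction in which the jaws open and shut, and the axes are right-handed (so a half turn about y gives the same grasp; the last joint's range is limited). The gripper opens to 85 mm and grips with 20 to 120 N. Pads are 22 mm wide; open, the fingers measure 114 mm over their backs; the gripper's body (76 mm by 85 mm) begins 54 mm behind the grasp point. The pads swing forward as they close: fully open they stand 13 mm farther back than shut.
Start: joints at [-0.914, 0.385, 0.008, 0, -1.194, -0.259], TCP at [0.242, -0.576, 0.231] pointing down, gripper open.
Joint ranges: [-3.14, 3.14], [-1.21, 2.06], [-1.07, 1.41], [-3.16, 2.05], [-2.99, -0.16], [-3.1, 3.1]. Speed limits (rad/s): [2.79, 2.79, 3.14, 3.14, 3.14, 3.14].

## Interface

Orientations are given as a unit quaternion [x, y, z, w].
In Python, from station import observe, camera, hand_in, spot_in, trace gives the robot as it stands. The module is installed in compiled form; this text tells all that it offers.
- The arm moves only by the tool arm_command, never from a script. Its argument "steps" is one flat list of numbers, 7 for each row, row after row: the closure, from -1 (fully open) to 1 (shut), then the shift along the world's x, y, z in cm, then the turn, a rotation vector about the world's x, y, z in rad. A call has 1 to 12 rows; each row is the pose to reach, as a shift and turn from the pose measured when the call began; what a row does not reach only later rows make up. A row lasts 1/10 s, in which the tool goes at most 50 mm and 8.59 degrees, less where a joint would pass 70% of its speed; a pose out of reach is approached as far as the arm can. A call with a gripper value outside its range is refused whole. The fingers move at their own pace and stop on an object; "force" is the grip in N (left out, the last holds). Time passes only in rows, so rows that repeat a pose let the fingers close. It gives the time, the measured TCP pose, the force and the opening at its end, in the units of the state.
- observe(): the state, without advancing time (a new reading comes with each control period).
- camera(name): name is "scene" or "top"; returns a dict with "image" (400x640x3 uint8, red, green, blue), "intrinsics" (3x3 intrinsics, pixels), "dist_coeffs" ([k1, k2, p1, p2, k3] as OpenCV has them; the pictures are not rectified), "R" (3x3) and "t" (3): a world point X has camera coordinates R X + t. Camera axes: x right, y down, z forward; pixel columns grow to the right and rows downward; lengths in m; the calibration is good to about 2 mm. A picture is of the moment at which its call begins. There is no depth.
- hand_in(): hands the job in, once; it reports no verdict.
Trained networks look in the newest picture that a camera, given by its name, has taken for a name from the list of things; names that differ only in an ending like _2 or _b are one class to them, and where a whole thing is asked for, a point or a joint stands for the part that bears it (a point fixed in the world has none). Each returns a list of dicts, best first, with "p" (0 to 1); they miss things now and then, are a little off and sometimes report something else, mostly with a low value. They report only what shows in the picture. A call takes as long as a camera call. They do not tell look-alikes from the thing itself.
- spot_in(camera, query): "extent" ([centre column, centre row, width, height] in pixels, round what is visible of it).
- trace(camera, query): "mask" (400x640 bool, what is visible of it) and "extent" ([centre column, centre row, width, height] in pixels, round what is visible of it).
The state is a dict: "clock": time; "qpos": joint angles; "joint_vel": joint speeds; "joint_torque": joint torques, N m; "tcp_pos": TCP position; "eef_rot": TCP orientation; "ft_force": force on the tool from outside, world axes, zero at the start; "ft_torque": the same for the moment, N m; "finger_gap": finger opening in m.
Only numpy, scipy, OpenCV 4.12 (cv2) and the standard library are available. Lean on these libraries where they do the work, as an engineer would, in place of code of your own. Each camera call takes 0.05 s, during which the arm holds its last target.

## Task

Clamp the bronze key for scraping: draw the T-bolt with the bar-shaped nut out of its sloping holder, lower its head lengthwise into the open near part of the rail's slot, slide it fully home into the fork of the strap and give it a quarter turn clockwise so that the head stands square across the slot. Then screw the nut down until the strap presses the key firmly, and let go. Leave the key lying where it is and the other things on the desk alone.

Things in the scene. Friction and masses are not known exactly. Their poses are not given: they have to be found in the camera images.
- bolt: Steel T-bolt, 74 mm tall with nut, 0.25 kg. Origin: centre of the head's underside; z up the shank, x along the head. Head 30x16x9, 8 mm neck 16x16, shank 12 thick. Two corners are cut, so in the slot it turns clockwise from lengthwise to square, jamming at 90 to 100 deg. Starts in a holder pocket (1.5 mm clear), leaning 30 deg away from the robot, x in the lean's plane: draw it 45 mm along its axis.
- nut_grip (a point): Where to grip the brass nut: on its axis, 26 mm above its flange's underside (64 above the bolt's origin at the start); x along its bar, z up. The nut is a round flange 30 mm across, 5 thick, with an upright flat bar on it 46 long (x), 12 wide (y), top 36 mm above the flange's underside. At the start the bar is parallel to the head.
- nut_turn (a joint): Turn of nut on bolt, rad, 0 at the start, grows clockwise seen from above, -0.6 to 8. Fast thread: 1.5 mm down the bolt per rad. Friction 0.09 N m carries a free bolt along when the nut is turned and holds the nut where left. From flange resting on the strap, 2 rad bring the head up to the lips; then it stiffens quickly: about 0.6 rad more is firm, 2.6 in all.
- fixture: Fixed steel rail 185 (x) by 70, 30 high, origin under its middle on the desk, x along the slot towards the key. T-slot at y = 0 over its length: throat 19 mm wide in the 8 mm lips (22 to 30 above the desk), below it a channel 31 wide, 6 to 22 above the desk. Two ears (x -30, y 24 to 31 either side, 52 high) carry the strap.
- slot_entry (a point): Point in the open near part of the slot, on its middle line, level with the rail's top (30 mm above the desk), 66 mm on the near side of the fixture's origin: good for lowering the head in. Axes as the fixture.
- fork_end (a point): Point on the slot's middle line, level with the strap's top (48 mm above the desk), where the bolt's axis is when the shank is home against the fork's closed end, 18.5 mm beyond the fixture's origin. Axes as the fixture.
- strap: Dark steel strap, 116 mm along the slot, 44 wide, 8 thick, top 48 mm above the desk, hinged on the ears (origin on the hinge); its toe rests on the key. Its fork, 14.5 wide, open at the near end 38 mm before the fixture's origin, takes the shank, not the head: slide in along the slot, flange above, head below. Flange on strap: bolt origin 10 mm above the desk, head 3 mm under the lips.
- key: Dark bronze gong key with scrape marks, 46 by 180 (y) by 8 mm, 0.55 kg, loose on two cork rests across the rail's far end, underside 32 mm above the desk; origin at the centre of its underside. Must stay where it lies.
- rack: Rosewood holder fixed to the desk, 110 by 135 (y) mm, origin under its middle on the desk. Two pockets at y = 35 mm either side, rim centres 56 mm above the desk; their axes lean 30 deg from vertical, up and towards the holder's -x, which points roughly away from the robot.
- knob_screw: Screw with a round brass knob 32 mm across, as tall as the bolt, in the other pocket; origin under its foot. Not needed, leave it.
- teak_block: Carved teak key block, 150 (x) by 45 by 60 mm high, standing between holder and rail; origin under its centre. Bystander.
- whetstone: Grey whetstone, 55 by 140 (y) by 24 mm high, origin under its centre. Bystander.
- mallet: Horn-headed mallet lying at the far side, handle along y, 250 mm long, 40 mm high at the head, origin on the desk near its middle. Bystander.
Things that resemble listed ones, but are neither listed nor needed, are in the scene too. What is shaped like the bolt but blue is not meant.

How it is judged:
By the outcome, as a careful person would: the job done as asked, in the order asked, and still so for the second after the job is handed in, with the robot touching nothing.
It also fails if it takes over 72 s, if anything falls off the work surface, if the arm or the gripper's body presses on something with over 40 N, if the wrist force passes 120 N, or if a joint passes its speed limit or range.

## Working session

There is one attempt and no reset: what is moved stays moved. The work goes in short steps, Python scripts to look and compute and a tool call to move; the robot and the scene stay as the last step left them, time stands still between calls to the robot, and variables do not carry over. Pictures are saved under pics/ and viewed, and the job is handed in when it is done.

Besides the shell and the picture viewer there is one more tool, called after "Call:" by a JSON object that holds its "op" and its "data", one argument or row to a line. arm_command: Moves the arm, as the interface text tells. Its arguments: {"type":"object","properties":{"steps":{"type":"array","items":{"type":"number"}},"force":{"type":"number"}},"required":["steps"]}

```bash
mkdir -p pics; ls
python3 - <<'E'
from station import *
import cv2
print(observe())
for n in("scene","top"):
    c=camera(n); cv2.imwrite(f"pics/{n}0.png",c["image"][:,:,::-1]); print(n,c["intrinsics"],c["dist_coeffs"],c["R"],c["t"])
    for q in("bolt","nut_grip","fixture","strap","key","rack","knob_screw","teak_block","whetstone","mallet"):
        print(q,[( [round(float(v)) for v in d["extent"]],round(d["p"],2)) for d in spot_in(n,q)][:4])
E
```

```text
pics
{'clock': 0.0, 'qpos': array([-9.14378918e-01,  3.85563069e-01,  6.62684266e-03, -5.25410008e-04,
       -1.19399813e+00, -2.58599627e-01]), 'joint_vel': array([0.00059278, 0.00091846, 0.00114338, 0.00021803, 0.00199302,
       0.00071218]), 'joint_torque': array([-1.20815159e-03, -3.92283833e+01,  1.88406193e+01,  4.18636009e+00,
       -4.63723336e-03, -9.04459867e-07]), 'tcp_pos': array([ 0.24192603, -0.57564206,  0.23021413]), 'eef_rot': array([-0.69242328, -0.13947793,  0.13983593,  0.69393215]), 'ft_force': array([ 0.07622404,  0.21622382, -0.01560506]), 'ft_torque': array([ 0.00349279,  0.03821016, -0.05380748]), 'finger_gap': 0.08533280080471356}
scene [[382.0405849    0.         318.17197081]
 [  0.         382.0405849  199.54489968]
 [  0.           0.           1.        ]] [-0.07630599  0.          0.          0.          0.        ] [[ 0.8493945   0.52753386 -0.01539531]
 [ 0.38045929 -0.63228187 -0.67488544]
 [-0.3657591   0.56738669 -0.7377619 ]] [-0.48351933 -0.13406451  1.28291687]
bolt [([373, 194, 27, 10], 0.62), ([344, 157, 14, 10], 0.52), ([310, 140, 20, 15]
[... 602 characters left out ...]
     0.         0.         0.        ] [[ 0.02039516 -0.99910522  0.03705123]
 [-0.98543647 -0.02634597 -0.16799062]
 [ 0.16881646 -0.03308543 -0.98509206]] [-0.00649746  0.56075211  0.86171984]
bolt [([226, 209, 12, 26], 0.74), ([195, 289, 27, 37], 0.71), ([242, 166, 27, 30], 0.65)]
nut_grip [([197, 282, 25, 16], 0.85), ([240, 164, 21, 17], 0.69), ([229, 211, 16, 24], 0.67)]
fixture [([412, 199, 42, 77], 0.79)]
strap [([408, 188, 26, 44], 0.77), ([226, 210, 12, 25], 0.23)]
key [([405, 173, 74, 19], 0.93)]
rack [([214, 227, 69, 53], 0.97)]
knob_screw [([195, 218, 22, 20], 0.7), ([408, 186, 19, 45], 0.16)]
teak_block [([313, 166, 27, 66], 0.69)]
whetstone [([322, 254, 60, 28], 0.9)]
mallet []
```

Run:
```python
import cv2
for n,(x0,y0,x1,y1) in {"scene":(220,110,450,340),"top":(160,100,480,340)}.items():
    im=cv2.imread(f"pics/{n}0.png")[y0:y1,x0:x1]; f=800//max(1,(x1-x0)) 
    f=min(800/(x1-x0),600/(y1-y0)); cv2.imwrite(f"pics/{n}0c.png",cv2.resize(im,None,fx=f,fy=f,interpolation=cv2.INTER_CUBIC))
```

```text
(no output)
```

View pics/scene0.png

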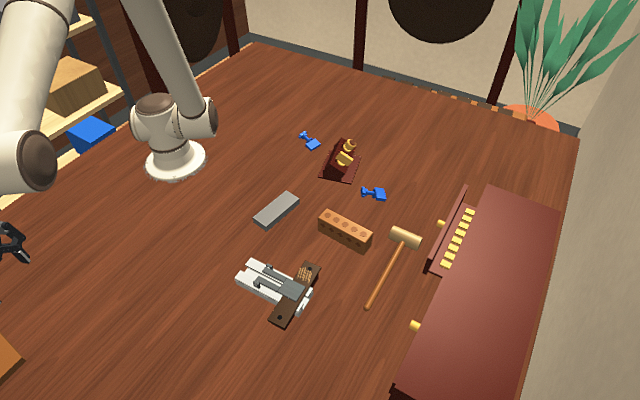

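View pics/scene0c.png

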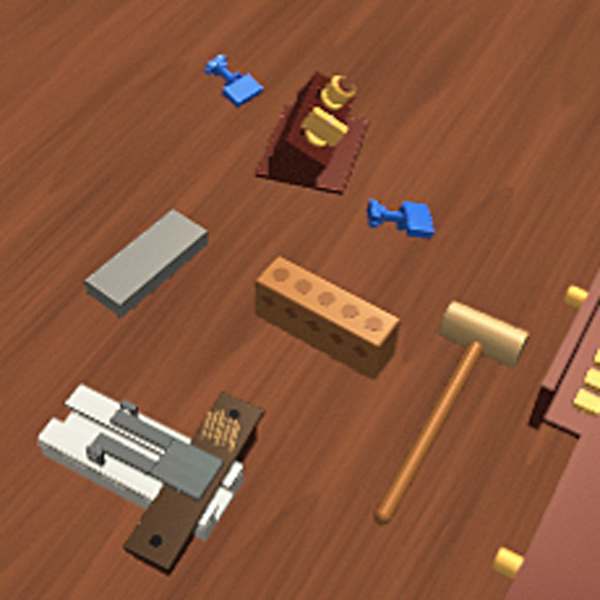

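View pics/top0c.png

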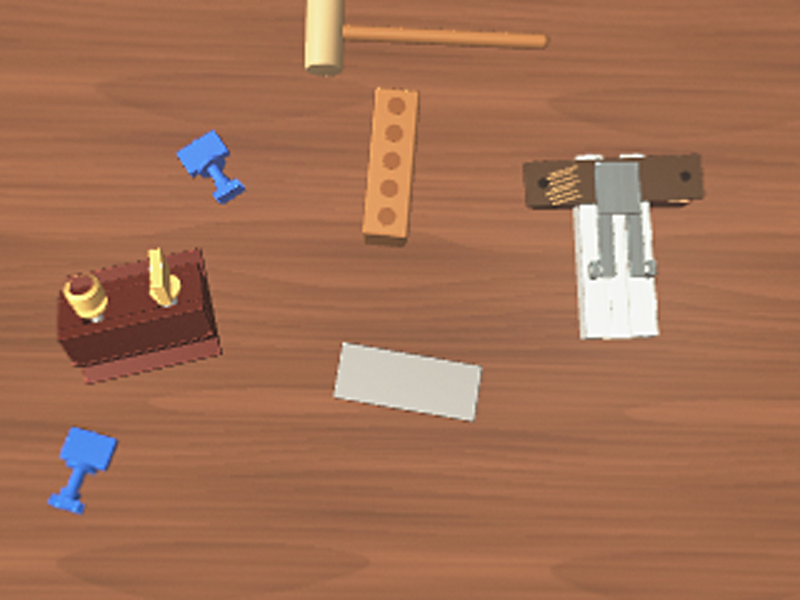

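Run:
```python
import cv2,numpy as np
a=cv2.imread("pics/scene0.png");b=cv2.imread("pics/top0.png")
def cr(im,x,y,w,h,f): return cv2.resize(im[y:y+h,x:x+w],None,fx=f,fy=f,interpolation=cv2.INTER_NEAREST)
cv2.imwrite("pics/fix.png",np.hstack([cr(a,228,250,100,85,4),cv2.copyMakeBorder(cr(b,362,155,90,85,4),0,0,0,0,0)]))
cv2.imwrite("pics/rack.png",np.hstack([cr(a,310,128,60,64,6),cr(b,175,190,80,64,5)[:320].copy() if 0 else cv2.resize(b[190:254,178:248],(420,384),interpolation=cv2.INTER_NEAREST)]))
```

```text
(no output)
```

View pics/fix.png

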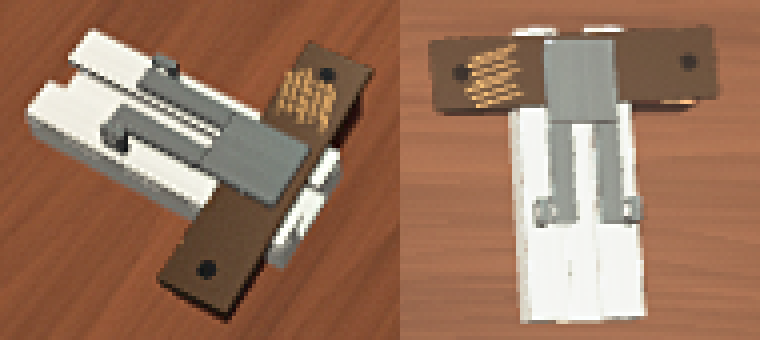

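View pics/rack.png

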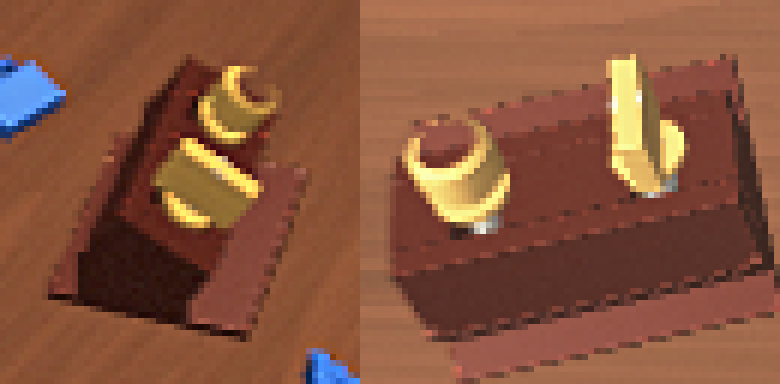

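```bash
cat > h.py <<'E'
import numpy as np, cv2
from scipy.optimize import minimize
from scipy.spatial.transform import Rotation as R
SS=6
def proj(c,X):
    return cv2.projectPoints(np.asarray(X,float).reshape(-1,1,3),cv2.Rodrigues(c["R"])[0],c["t"],c["intrinsics"],np.asarray(c["dist_coeffs"],float))[0][:,0]
def box(x0,x1,y0,y1,z0,z1):
    v=np.array([[x,y,z] for x in(x0,x1) for y in(y0,y1) for z in(z0,z1)],float)
    return v,[[4,6,7,5],[0,1,3,2],[2,3,7,6],[0,4,5,1],[1,5,7,3],[0,2,6,4]] # +x -x +y -y +z -z
def cyl(r,z0,z1,n=28):
    a=np.arange(n)*2*np.pi/n; p=np.c_[r*np.cos(a),r*np.sin(a)]
    v=np.vstack([np.c_[p,np.full(n,z0)],np.c_[p,np.full(n,z1)]])
    return v,[list(range(n,2*n)),list(range(n-1,-1,-1))]+[[i,(i+1)%n,n+(i+1)%n,n+i] for i in range(n)]
def label(c,items,roi):
    """items: list of (verts_world, faces, list of labels) drawn in order"""
    x0,y0,w,h=roi; L=np.zeros((h*SS,w*SS),np.uint8)
    C=-c["R"].T@c["t"]
    for v,fs,ls in items:
        p=proj(c,v); q=((p-[x0,y0]+0.5)*SS-0.5)
        for f,l in zip(fs,ls):
            a=v[f]; n=np.cross(a[1]-a[0],a[2]-a[1])
            if np.dot(n,C-a[0])<=0: continue
            cv2.fillPoly(L,[np.round(q[f]*16).astype(np.int32)],int(l),shift=4)
    return L
def cost(c,items,roi,nl,img=None,ret=False):
    x0,y0,w,h=roi
    L=label(c,items,roi)
    F=np.stack([cv2.resize((L==k).astype(np.float32),(w,h),interpolation=cv2.INTER_AREA).ravel() for k in range(nl)],1)
    I=(c["image"] if img is None else img)[y0:y0+h,x0:x0+w].astype(float).reshape(w*h,-1)
    co=np.linalg.lstsq(F.T@F+1e-3*np.eye(nl),F.T@I,rcond=None)[0]
    r=I-F@co
    r=np.clip(r,-60,60)
    if ret: return (F@co).reshape(h,w,-1),L
    return float((r**2).mean())
def pose(x,y,z,yaw,lean=0):
    # lean about local y: axis leans towards local -x for negative
    return R.from_euler('z',yaw)*R.from_euler('y',lean),np.array([x,y,z])
def place(v,T): return T[0].apply(v)+T[1]
E
cat > look.py <<'E'
import sys,pickle
from station import *
tag=sys.argv[1]; d={n:camera(n) for n in("scene","top")}; pickle.dump(d,open(f"{tag}.pkl","wb"))
import cv2
for n in d: cv2.imwrite(f"pics/{n}_{tag}.png",d[n]["image"][:,:,::-1])
s=observe(); print(s["clock"],s["tcp_pos"],s["eef_rot"],s["ft_force"],s["finger_gap"])
E
python3 look.py a
cat > fitfix.py <<'E'
from h import *
import pickle
def rail(p,key):
    T=pose(p[0],p[1],0,p[2]); K=pose(key[0],key[1],.032,key[2])
    it=[]
    m=1e-3
    def add(b,ls,T=T): it.append((place(b[0]*m,T),b[1],ls))
    add(box(-92.5,92.5,-35,35,0,30),[1,2,3,4,5,0])
    # slot: throat opening on top seen as dark region
    v=np.array([[-92.5,-9.5,30],[92.5,-9.5,30],[92.5,9.5,30],[-92.5,9.5,30]])*m
    it.append((place(v,T),[[0,1,2,3]],[6]))
    # slot's near-end opening
    add(box(-23,23,-90,90,0,8),[7,8,9,10,11,0],K)
    add(box(-38,78,-22,-7.25,40,48),[12,12,12,12,13,0]);add(box(-38,78,7.25,22,40,48),[12,12,12,12,13,0])
    add(box(24.5,78,-22,22,40,48),[12,12,12,12,13,0])
    return it
if __name__=="__main__":
    d=pickle.load(open("a.pkl","rb"))
    rois={"scene":(225,250,105,85),"top":(362,155,92,85)}
    def f(q,cams):
        return sum(cost(d[n],rail(q[:3]*[1,1,1],q[3:]),rois[n],14) for n in cams)
    # init: back-project
    q0=np.array([.57,-.24,0.,.62,-.24,0.])
    import itertools
    def bp(c,u,z):
        n=cv2.undistortPoints(np.array([[u]],float),c["intrinsics"],c["dist_coeffs"])[0,0]
        r=c["R"].T@np.array([*n,1]);C=-c["R"].T@c["t"];return C+r*(z-C[2])/r[2]
    c=d["top"]; a=bp(c,(395+ -2,234),.03);b=bp(c,(407,160),.03);k=bp(c,(405,173),.04);
    a=bp(c,(362+585/4,155+320/4),.03);far=bp(c,(362+570/4,155+30/4),.03)
    print(a,far,k)
    yaw=np.arctan2(*(far-a)[[1,0]]);m=(a+far)/2
    q0=np.array([m[0],m[1],yaw,k[0],k[1],yaw])
    for cams in(("top",),("scene",),("top","scene")):
        s=np.vstack([q0]+[q0+e for e in np.diag([.006,.006,.05,.006,.006,.05])])
        r=minimize(f,q0,args=(cams,),method="Nelder-Mead",options=dict(initial_simplex=s,xatol=1e-5,fatol=1e-3,maxfev=500))
        r=minimize(f,r.x,args=(cams,),method="Powell",options=dict(maxfev=400,xtol=1e-4))
        print(cams,r.fun,np.round(r.x,4)); q0=r.x if cams==("top",) else q0
    ims=[]
    for n in("scene","top"):
        x0,y0,w,h=rois[n]; P,L=cost(d[n],rail(r.x[:3],r.x[3:]),rois[n],14,ret=True)
        I=d[n]["image"][y0:y0+h,x0:x0+w].copy(); I=cv2.resize(I,None,fx=4,fy=4,interpolation=cv2.INTER_NEAREST)
        E=cv2.Canny(cv2.resize(L*15,(w*4,h*4),interpolation=cv2.INTER_NEAREST),5,10)>0; I[E]=[255,0,0]; ims.append(I)
    cv2.imwrite("pics/fitfix.png",np.hstack([i[:340] for i in ims])[:,:,::-1])
E
time python3 fitfix.py
```

```text
1.2 [ 0.24211342 -0.57618246  0.23131658] [ 0.69317844  0.13970469 -0.13971421 -0.69315668] [ 0.21582112  0.00609599 -0.8851403 ] 0.08560315435110406
[ 0.48705227 -0.47100945  0.03      ] [ 0.67269147 -0.47378795  0.03      ] [ 0.63530496 -0.21417124  0.04      ]
('top',) 772.4134989600757 [ 0.5774 -0.4779 -0.0198  0.5218 -0.2038  1.6341]
('scene',) 698.2957256993326 [ 0.566  -0.4613 -0.1651  0.5769 -0.2169  1.6181]
('top', 'scene') 1618.6419358988621 [ 0.5757 -0.4745 -0.0144  0.5241 -0.2081  1.6545]h.py:23: RuntimeWarning: invalid value encountered in cast
  cv2.fillPoly(L,[np.round(q[f]*16).astype(np.int32)],int(l),shift=4)

real	0m31.260s
user	0m28.409s
sys	0m0.262s
```

```bash
sed -i 's#362+585/4#362+185/4#; s#362+570/4#362+170/4#' fitfix.py; sed -i 's#if np.dot(n,C-a\[0\])<=0: continue#if np.dot(n,C-a[0])<=0 or not np.isfinite(q).all(): continue#' h.py; sed -i 's#k=bp(c,(405,173),.04);#k=bp(c,(405,173),.04)#' fitfix.py
time python3 fitfix.py
```

```text
[ 0.48082625 -0.22188686  0.03      ] [ 0.66530878 -0.21618213  0.03      ] [ 0.63530496 -0.21417124  0.04      ]
('top',) 163.86954925316897 [ 0.5758 -0.2189  0.0399  0.6393 -0.2155  0.0934]
('scene',) 265.7403757368209 [ 0.5753 -0.2182  0.0463  0.6377 -0.2142  0.083 ]
('top', 'scene') 439.8869815268447 [ 0.5755 -0.2184  0.044   0.6385 -0.2143  0.0872]h.py:23: RuntimeWarning: invalid value encountered in cast
  cv2.fillPoly(L,[np.round(q[f]*16).astype(np.int32)],int(l),shift=4)

real	1m7.891s
user	1m3.014s
sys	0m0.227s
```

View pics/fitfix.png

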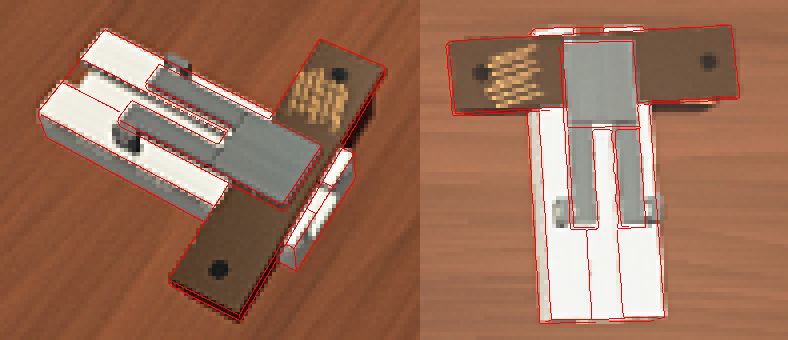

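```bash
cat > fitnut.py <<'E'
from h import *
import pickle,sys
def nut(p,turn=0,free=False):
    # p: nut flange underside centre xyz, yaw such that local x = lean dir(-) ; lean
    T=pose(p[0],p[1],p[2],p[3],p[4]); m=1e-3
    it=[]
    v,f=cyl(15,0,5); it.append((place(v*m,T),f,[1,1]+[2]*(len(f)-2)))
    v,f=box(-23,23,-6,6,5,36); it.append((place(v*m,T),f,[3,3,4,5,6,0]))
    return it
def feat(c): 
    i=c["image"].astype(float); return (i[:,:,1]-i[:,:,2])[:,:,None]
if __name__=="__main__":
    d=pickle.load(open("a.pkl","rb"))
    rois={"scene":(329,146,28,22),"top":(212,194,34,34)}
    def f(q,cams,lean): return sum(cost(d[n],nut([*q[:4],lean]),rois[n],7,feat(d[n])) for n in cams)
    best=None
    q0=np.array([.53,.22,.075,0.1])
    c=d["top"]
    def bp(c,u,z):
        n=cv2.undistortPoints(np.array([[u]],float),c["intrinsics"],c["dist_coeffs"])[0,0]
        r=c["R"].T@np.array([*n,1]);C=-c["R"].T@c["t"];return C+r*(z-C[2])/r[2]
    a=bp(c,(178+665/6-60,190+160/6),.075); print(a)
    # rack yaw: its top-edge direction
    e1=bp(c,(178+(460-360)/6,190+375/6),.0);e2=bp(c,(178+(775-360)/6,190+310/6),.0); yw=np.arctan2(*(e1-e2)[[1,0]]); print("rack y dir",yw-np.pi/2, e1,e2)
    yaw=yw-np.pi/2
    # lean direction: away (+x) => lean +30deg about local y with x ~ away
    for cams in(("top",),("scene",),("top","scene")):
        q0=np.array([a[0],a[1],.085,yaw])
        best=None
        for s0 in(0,-.006,.006):
            q1=q0+[s0,0,s0,0]
            s=np.vstack([q1]+[q1+e for e in np.diag([.008,.008,.008,.15])])
            r=minimize(f,q1,args=(cams,np.radians(30)),method="Nelder-Mead",options=dict(initial_simplex=s,xatol=1e-5,fatol=1e-3,maxfev=500))
            if best is None or r.fun<best.fun: best=r
        r=best; print(cams,r.fun,np.round(r.x,4))
    ims=[]
    for n in("scene","top"):
        x0,y0,w,h=rois[n]; P,L=cost(d[n],nut([*r.x,np.radians(30)]),rois[n],7,ret=True)
        I=d[n]["image"][y0:y0+h,x0:x0+w]; I=cv2.resize(I,None,fx=12,fy=12,interpolation=cv2.INTER_NEAREST)
        E=cv2.Canny(cv2.resize(L*30,(w*12,h*12),interpolation=cv2.INTER_NEAREST),5,10)>0; I[E]=[255,0,0]; I=cv2.copyMakeBorder(I,0,420-I.shape[0] if I.shape[0]<420 else 0,0,0,0);ims.append(I[:408])
    cv2.imwrite("pics/fitnut.png",np.hstack([i[:408] for i in ims])[:,:,::-1])
E
python3 fitnut.py
```

```text
[0.50999036 0.210846   0.075     ]
rack y dir 0.22639184543216917 [0.42780283 0.303944   0.        ] [0.45711276 0.17669796 0.        ]
('top',) 137.7234172865914 [0.5107 0.2162 0.0808 0.2199]
('scene',) 326.1400995390159 [0.5204 0.2078 0.0697 0.218 ]
('top', 'scene') 735.8226193022971 [0.5145 0.2202 0.0644 0.2913]
```

View pics/fitnut.png

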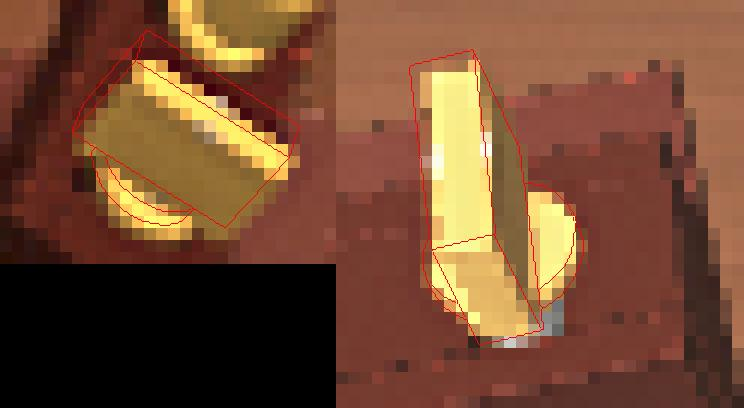

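```bash
python3 - <<'E'
s=open('h.py').read()
s=s.replace("img=None,ret=False):","img=None,ret=False,W=None):").replace("    r=np.clip(r,-60,60)\n","    r=np.clip(r,-60,60)\n    if W is not None: r=r*W[y0:y0+h,x0:x0+w].reshape(-1,1)\n")
s=s.replace("    co=np.linalg.lstsq(F.T@F","    Fw=F if W is None else F*W[y0:y0+h,x0:x0+w].reshape(-1,1)\n    co=np.linalg.lstsq(Fw.T@F").replace(",F.T@I,",",Fw.T@I,")
open('h.py','w').write(s)
s=open('fitnut.py').read()
s=s.replace("    def f(q","    Ws={'top':np.ones((400,640)),'scene':np.ones((400,640))}; Ws['scene'][:152,341:]=0\n    def f(q").replace("feat(d[n])) for","feat(d[n]),W=Ws[n]) for")
s=s.replace("for s0 in(0,-.006,.006):\n            q1=q0+[s0,0,s0,0]","for z0 in (.055,.062,.07,.08):\n            q1=bp(c,(229.5,212),z0+.018); q1=np.array([q1[0]-.009,q1[1],z0,.22])").replace("[.008,.008,.008,.15]","[.005,.005,.005,.1]")
open('fitnut.py','w').write(s)
E
python3 fitnut.py
```

```text
[0.50999036 0.210846   0.075     ]
rack y dir 0.22639184543216917 [0.42780283 0.303944   0.        ] [0.45711276 0.17669796 0.        ]
('top',) 107.84619895975045 [0.5154 0.2227 0.0508 0.245 ]
('scene',) 70.97361965281748 [0.514  0.2204 0.0572 0.2403]
('top', 'scene') 190.56672236899988 [0.5142 0.2219 0.0553 0.2277]
```

View pics/fitnut.png

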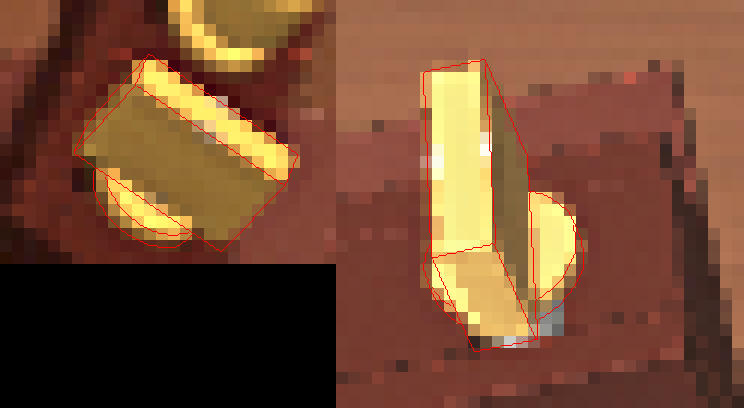

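```bash
cat > fn2.py <<'E'
from fitnut import *
d=pickle.load(open("a.pkl","rb"))
rois={"scene":(329,146,28,22),"top":(212,194,34,34)}
Ws={'top':np.ones((400,640)),'scene':np.ones((400,640))}; Ws['scene'][:152,341:]=0
def f(q): 
    pen=((q[4]-np.radians(30))/.03)**2*3
    return sum(cost(d[n],nut(q),rois[n],7,feat(d[n]),W=Ws[n]) for n in rois)+pen
for z0 in(.055,.060,.065):
    q1=np.array([.5142,.2219,z0,.228,np.radians(30)])
    s=np.vstack([q1]+[q1+e for e in np.diag([.004,.004,.004,.1,.08])])
    r=minimize(f,q1,method="Nelder-Mead",options=dict(initial_simplex=s,xatol=1e-5,fatol=1e-3,maxfev=900))
    print(r.fun,np.round(r.x,4),np.degrees(r.x[4]))
# per-camera image shift test
E
python3 fn2.py
```

```text
191.30569188487402 [0.514  0.2215 0.0556 0.2366 0.5221] 29.91373913036391
193.22129169382782 [0.5136 0.2213 0.0556 0.265  0.5333] 30.553898105084738
197.1887975993831 [0.5135 0.2208 0.0561 0.2839 0.5443] 31.18557850770079
```

```bash
cat > plan.py <<'E'
from h import *
import sys
def tool_for(yaw_b,lean,flip=0):
    B=(R.from_euler('z',yaw_b)*R.from_euler('y',lean)).as_matrix()
    z=B[:,1]*(1 if not flip else -1); y=-B[:,2]; x=np.cross(y,z)
    return R.from_matrix(np.c_[x,y,z]),B
def delta(pos,rot,P,Q):
    d=(Q*rot.inv()).as_rotvec(); return np.round((P-pos)*100,2),np.round(d,3),round(np.linalg.norm(d),3)
E
python3 - <<'E'
from plan import *
from station import observe
s=observe(); r=R.from_quat(s["eef_rot"]); print(r.as_matrix().round(3), s["qpos"].round(3))
f=np.array([.514,.2215,.0555])
for fl in(0,1):
    Q,B=tool_for(.23,np.radians(30),fl); print(fl,delta(s["tcp_pos"],r,f+B[:,2]*.010,Q))
    Q,B=tool_for(.23,0,fl); print(fl,delta(s["tcp_pos"],r,f+B[:,2]*.1,Q), Q.as_matrix().round(2))
E
```

```text
[[ 0.922 -0.    -0.387]
 [ 0.387 -0.     0.922]
 [-0.    -1.    -0.   ]] [-0.914  0.385  0.008  0.    -1.194 -0.259]
0 (array([ 27.68,  79.88, -16.72]), array([-0.162,  0.499, -0.164]), np.float64(0.549))
0 (array([27.19, 79.77, -7.58]), array([ 0.   , -0.   , -0.168]), np.float64(0.168)) [[ 0.97  0.   -0.23]
 [ 0.23  0.    0.97]
 [ 0.   -1.    0.  ]]
1 (array([ 27.68,  79.88, -16.72]), array([0.736, 0.239, 2.877]), np.float64(2.98))
1 (array([27.19, 79.77, -7.58]), array([0.   , 0.   , 2.974]), np.float64(2.974)) [[-0.97  0.    0.23]
 [-0.23 -0.   -0.97]
 [ 0.   -1.   -0.  ]]
```

Call:
{"op": "arm_command", "data": {
  "steps": [0,32.5,81,-4,0.736,0.239,2.877,0,32.5,81,-4,0.736,0.239,2.877,0,32.5,81,-4,0.736,0.239,2.877,0,32.5,81,-4,0.736,0.239,2.877,0,32.5,81,-4,0.736,0.239,2.877,0,32.5,81,-4,0.736,0.239,2.877,0,32.5,81,-4,0.736,0.239,2.877,0,32.5,81,-4,0.736,0.239,2.877,0,32.5,81,-4,0.736,0.239,2.877,0,32.5,81,-4,0.736,0.239,2.877,0,32.5,81,-4,0.736,0.239,2.877,0,32.5,81,-4,0.736,0.239,2.877],
  "force": 40
}}

```text
clock: 2.4
tcp_pos: [0.4659, -0.018, 0.2041]
eef_rot: [-0.18, -0.596, 0.629, 0.466]
ft_force: [0.9, -0.3, 0.4]
finger_gap: 0.0429
```

```bash
cat > st.py <<'E'
from plan import *
from station import observe
s=observe(); r=R.from_quat(s["eef_rot"]); p=s["tcp_pos"]
def show():
    print(round(s["clock"],2),p.round(4),"gap",round(s["finger_gap"],4),"F",s["ft_force"].round(2),"M",s["ft_torque"].round(3),"q",s["qpos"].round(3))
E
cat > d_rack.py <<'E'
from st import *
show(); f=np.array([.514,.2215,.0555]); h=float(sys.argv[1])
Q,B=tool_for(.23,np.radians(30),1); print(delta(p,r,f+B[:,2]*h,Q), B[:,2].round(3))
E
python3 d_rack.py .11
```

```text
2.4 [ 0.4659 -0.018   0.2041] gap 0.0429 F [ 0.86 -0.34  0.37] M [-0.41  -0.826  0.027] q [ 0.168  0.349 -0.104 -0.207 -1.476  0.489]
(array([10.16, 25.2 , -5.33]), array([0.289, 0.095, 1.133]), np.float64(1.173)) [0.487 0.114 0.866]
```

Call:
{"op": "arm_command", "data": {
  "steps": [0,10.2,25.2,-5.3,0.289,0.095,1.133,0,10.2,25.2,-5.3,0.289,0.095,1.133,0,10.2,25.2,-5.3,0.289,0.095,1.133,0,10.2,25.2,-5.3,0.289,0.095,1.133,0,10.2,25.2,-5.3,0.289,0.095,1.133,0,10.2,25.2,-5.3,0.289,0.095,1.133,0,10.2,25.2,-5.3,0.289,0.095,1.133,0,10.2,25.2,-5.3,0.289,0.095,1.133,0,10.2,25.2,-5.3,0.289,0.095,1.133,0,10.2,25.2,-5.3,0.289,0.095,1.133]
}}

```text
clock: 3.4
tcp_pos: [0.5679, 0.2341, 0.1509]
eef_rot: [0.259, -0.657, 0.7, 0.104]
ft_force: [0.5, -0.4, 0.1]
finger_gap: 0.043
```

```bash
python3 d_rack.py .05; python3 look.py b
python3 - <<'E'
import cv2,numpy as np
a=cv2.imread("pics/scene_b.png");b=cv2.imread("pics/top_b.png")
c=lambda i,x,y:cv2.resize(i[y:y+80,x:x+80],None,fx=5,fy=5,interpolation=cv2.INTER_CUBIC)
cv2.imwrite("pics/b.png",np.hstack([c(a,300,100),c(b,180,160)]))
E
```

```text
3.4 [0.5679 0.2341 0.1509] gap 0.043 F [ 0.5  -0.37  0.14] M [ 0.182 -0.986  0.018] q [ 0.568  0.701  0.315 -0.168 -1.682  1.254]
(array([-2.95, -0.69, -5.21]), array([0.001, 0.   , 0.003]), np.float64(0.003)) [0.487 0.114 0.866]
3.5 [0.56808813 0.23351875 0.15143543] [ 0.25897941 -0.6576959   0.6996486   0.1041998 ] [ 0.35400749 -1.1958974  -0.45286696] 0.04278847963444634
```

View pics/b.png

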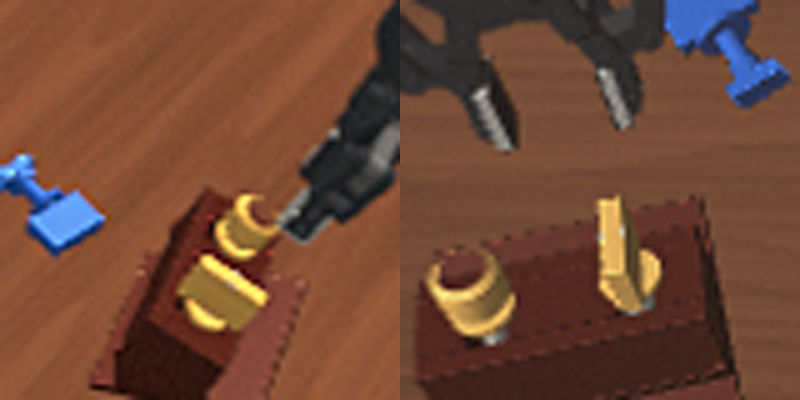

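Run:
```python
from h import *
import pickle
d=pickle.load(open("b.pkl","rb"))
p=np.array([.568,.2335,.1514]); zb=np.array([.487,.114,.866])
yb=np.array([-np.sin(.23),np.cos(.23),0])
for n,o in(("scene",(300,100,0)),("top",(180,160,400))):
    X=np.array([p,p+yb*.0215,p-yb*.0215,[.514,.2215,.0555],np.array([.514,.2215,.0555])+zb*.036])
    q=proj(d[n],X); print(n,q.round(1).tolist(), ((q-np.array(o[:2])+.5)*5+[o[2],0]).round().tolist())
```

```text
scene [[359.8, 141.2], [361.6, 136.8], [357.9, 145.8], [340.5, 162.0], [346.5, 155.5]] [[302.0, 209.0], [311.0, 186.0], [292.0, 231.0], [205.0, 313.0], [235.0, 280.0]]
top [[212.8, 185.2], [202.8, 187.2], [222.9, 183.2], [226.0, 215.9], [221.9, 206.6]] [[567.0, 128.0], [516.0, 138.0], [617.0, 119.0], [633.0, 282.0], [612.0, 235.0]]
```

Call:
{"op": "arm_command", "data": {
  "steps": [0,-1.5,-0.3,-2.7,0,0,0,0,-2.9,-0.6,-5.3,0,0,0,0,-2.9,-0.6,-5.3,0,0,0]
}}

```text
clock: 3.8
tcp_pos: [0.536, 0.2258, 0.0961]
eef_rot: [0.261, -0.656, 0.7, 0.108]
ft_force: [0.1, -0.3, -0.4]
finger_gap: 0.0427
```

```bash
python3 look.py c; python3 d_rack.py .05
cat > crop.py <<'E'
import cv2,numpy as np,sys
t,x1,y1,x2,y2=sys.argv[1],*map(int,sys.argv[2:6]); s=int(sys.argv[6]) if len(sys.argv)>6 else 50
a=cv2.imread(f"pics/scene_{t}.png");b=cv2.imread(f"pics/top_{t}.png")
c=lambda i,x,y:cv2.resize(i[y-s//2:y+s//2,x-s//2:x+s//2],(400,400),interpolation=cv2.INTER_CUBIC)
cv2.imwrite(f"pics/c_{t}.png",np.hstack([c(a,x1,y1),c(b,x2,y2)]))
E
python3 crop.py c 344 156 225 205
```

```text
3.9 [0.5399025  0.22704512 0.09928249] [ 0.25828348 -0.65764043  0.69995639  0.10421017] [0.84167079 0.25249703 0.16035596] 0.04261162746073144
3.9 [0.5399 0.227  0.0993] gap 0.0426 F [0.84 0.25 0.16] M [ 0.247 -1.01  -0.067] q [ 0.581  0.7    0.175 -0.173 -1.541  1.265]
(array([-0.16,  0.02, -0.05]), array([0.001, 0.002, 0.004]), np.float64(0.004)) [0.487 0.114 0.866]
```

View pics/c_c.png

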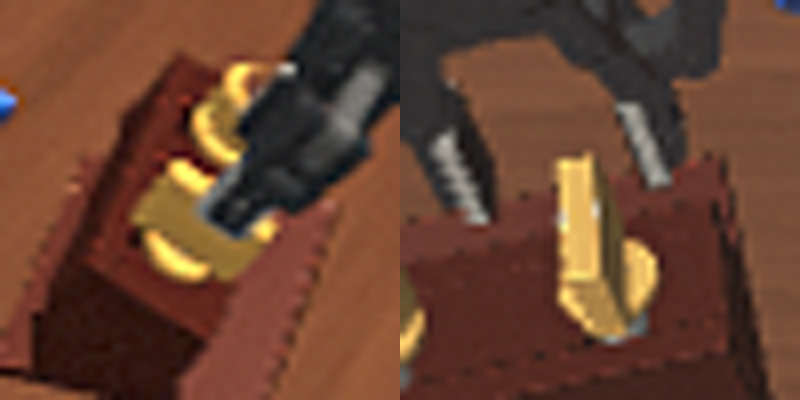

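Call:
{"op": "arm_command", "data": {
  "steps": [0,-0.5,-0.1,-0.9,0,0,0,0,-1.0,-0.2,-1.75,0,0,0,0,-1.5,-0.34,-2.6,0,0,0,0,-1.95,-0.44,-3.4,0,0,0,0,-1.95,-0.44,-3.4,0,0,0]
}}

```text
clock: 4.4
tcp_pos: [0.519, 0.2221, 0.064]
eef_rot: [0.259, -0.657, 0.7, 0.105]
ft_force: [-0.1, 0.7, 0.5]
finger_gap: 0.0432
```

```bash
python3 look.py d; python3 d_rack.py .01; python3 crop.py d 344 156 225 205
```

```text
4.5 [0.52038641 0.22258152 0.06514244] [ 0.25844308 -0.65741635  0.70010887  0.10420407] [-0.17502674 -0.14545343  0.07544004] 0.04249042174082039
4.5 [0.5204 0.2226 0.0651] gap 0.0425 F [-0.18 -0.15  0.08] M [ 0.28  -0.932 -0.002] q [ 0.591  0.708  0.092 -0.178 -1.451  1.273]
(array([-0.15,  0.01, -0.1 ]), array([0.002, 0.002, 0.003]), np.float64(0.004)) [0.487 0.114 0.866]
```

View pics/c_d.png

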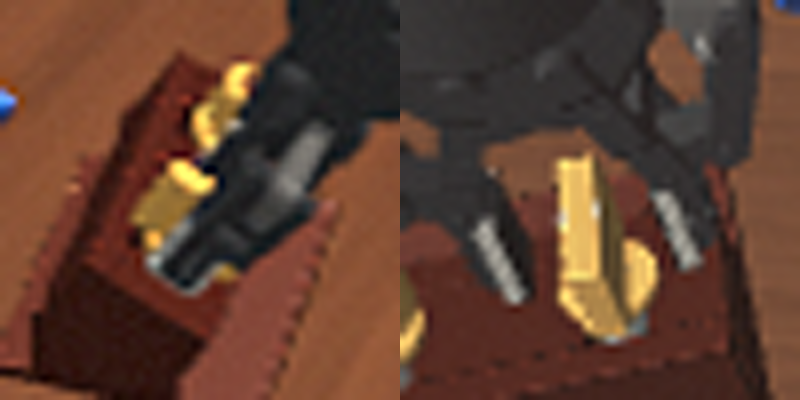

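Call:
{"op": "arm_command", "data": {
  "steps": [1,0,0,0,0,0,0,1,0,0,0,0,0,0,1,0,0,0,0,0,0,1,0,0,0,0,0,0,1,0,0,0,0,0,0],
  "force": 60
}}

```text
clock: 5.0
tcp_pos: [0.5209, 0.2229, 0.0655]
eef_rot: [0.258, -0.658, 0.7, 0.104]
ft_force: [0.5, 1.4, 1.2]
finger_gap: 0.011
```

```bash
python3 d_rack.py .01
```

```text
5.0 [0.5209 0.2229 0.0655] gap 0.011 F [0.52 1.38 1.24] M [ 0.494 -1.092 -0.123] q [ 0.591  0.707  0.093 -0.178 -1.451  1.273]
(array([-0.2 , -0.03, -0.13]), array([0.001, 0.003, 0.003]), np.float64(0.005)) [0.487 0.114 0.866]
```

Call:
{"op": "arm_command", "data": {
  "steps": [1,0.2,0.05,0.4,0,0,0,1,0.5,0.11,0.87,0,0,0,1,0.97,0.23,1.73,0,0,0,1,1.46,0.34,2.6,0,0,0,1,1.95,0.46,3.46,0,0,0,1,2.43,0.57,4.33,0,0,0,1,2.9,0.68,5.2,0,0,0,1,2.9,0.68,5.2,0,0,0]
}}

```text
clock: 5.8
tcp_pos: [0.5514, 0.2302, 0.119]
eef_rot: [0.257, -0.658, 0.7, 0.102]
ft_force: [0.8, -0.1, -1.5]
finger_gap: 0.0108
```

```bash
python3 look.py e; python3 d_rack.py .01; python3 crop.py e 350 145 220 195 80
```

```text
5.9 [0.54988585 0.22980766 0.11752212] [ 0.25794323 -0.65792555  0.6999025   0.10361346] [-0.99967105 -0.95839128 -3.04703299] 0.010908494317847295
5.9 [0.5499 0.2298 0.1175] gap 0.0109 F [-1.   -0.96 -3.05] M [ 0.312 -1.378  0.017] q [ 0.576  0.698  0.222 -0.17  -1.588  1.261]
(array([-3.1 , -0.72, -5.34]), array([0.   , 0.003, 0.003]), np.float64(0.005)) [0.487 0.114 0.866]
```

View pics/c_e.png

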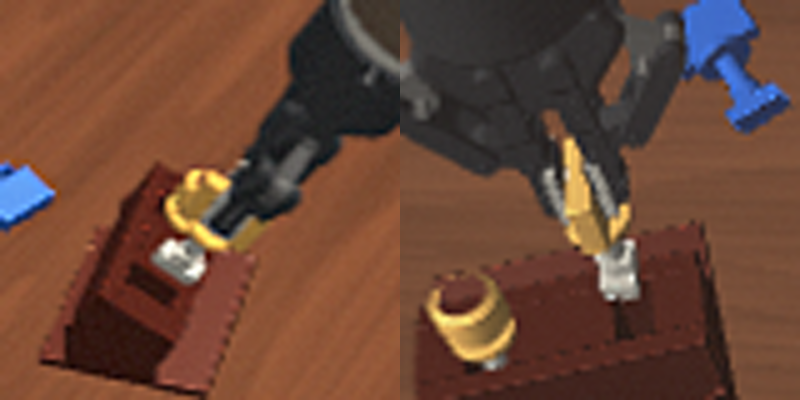

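```bash
cat > d_slot.py <<'E'
from st import *
# args: along-slot x (m), z tcp, [yaw add] ; lateral off
FX=np.array([.5755,-.2184]);YW=.043
show(); a,z=float(sys.argv[1]),float(sys.argv[2]); b=float(sys.argv[3]) if len(sys.argv)>3 else 0; ya=float(sys.argv[4]) if len(sys.argv)>4 else 0
Q,B=tool_for(YW+ya,0,1); c,sn=np.cos(YW),np.sin(YW)
P=np.array([FX[0]+c*a-sn*b,FX[1]+sn*a+c*b,z]); print("target",P.round(4),delta(p,r,P,Q))
l=p[:2]-FX; print("tcp in fixture mm",(1000*np.array([c*l[0]+sn*l[1],-sn*l[0]+c*l[1],p[2]])).round(2),"yawerr", round(float((Q*r.inv()).as_rotvec()[2]),4))
E
python3 d_slot.py -.066 .15
```

```text
5.9 [0.5499 0.2298 0.1175] gap 0.0109 F [-1.   -0.96 -3.05] M [ 0.312 -1.378  0.017] q [ 0.576  0.698  0.222 -0.17  -1.588  1.261]
target [ 0.5096 -0.2212  0.15  ] (array([ -4.03, -45.1 ,   3.25]), array([ 0.071, -0.516, -0.179]), np.float64(0.551))
tcp in fixture mm [ -6.32 448.89 117.52] yawerr -0.1792
```

Call:
{"op": "arm_command", "data": {
  "steps": [1,1.5,0.3,3,0,0,0,1,1.5,-2,6,0,-0.1,0,1,0,-6,7,0.02,-0.2,-0.05,1,-1,-11,7,0.04,-0.35,-0.1,1,-2,-16,6,0.07,-0.516,-0.179,1,-2.5,-21,5,0.071,-0.516,-0.179,1,-3,-26,4,0.071,-0.516,-0.179,1,-3.5,-31,3.5,0.071,-0.516,-0.179,1,-4,-36,3.3,0.071,-0.516,-0.179,1,-4,-41,3.3,0.071,-0.516,-0.179,1,-4,-45,3.3,0.071,-0.516,-0.179,1,-4,-45,3.3,0.071,-0.516,-0.179]
}}

```text
clock: 7.1
tcp_pos: [0.5082, -0.2247, 0.1497]
eef_rot: [0.014, -0.707, 0.707, -0.012]
ft_force: [-0.0, 1.0, -2.7]
finger_gap: 0.0107
```

```bash
python3 look.py f; python3 d_slot.py -.066 .15; python3 crop.py f 255 270 410 215 110
```

```text
7.2 [ 0.50836371 -0.22109512  0.14962596] [-0.01535202  0.7072123  -0.70671517  0.01299051] [-0.61103594  1.00524154 -2.92759561] 0.010714307022242428
7.2 [ 0.5084 -0.2211  0.1496] gap 0.0107 F [-0.61  1.01 -2.93] M [ 0.018  0.048 -0.013] q [-0.118  0.341 -0.28  -0.    -0.953  1.729]
target [ 0.5096 -0.2212  0.15  ] (array([ 0.12, -0.01,  0.04]), array([-0.001, -0.003,  0.003]), np.float64(0.004))
tcp in fixture mm [-67.19   0.19 149.63] yawerr 0.0029
```

View pics/c_f.png

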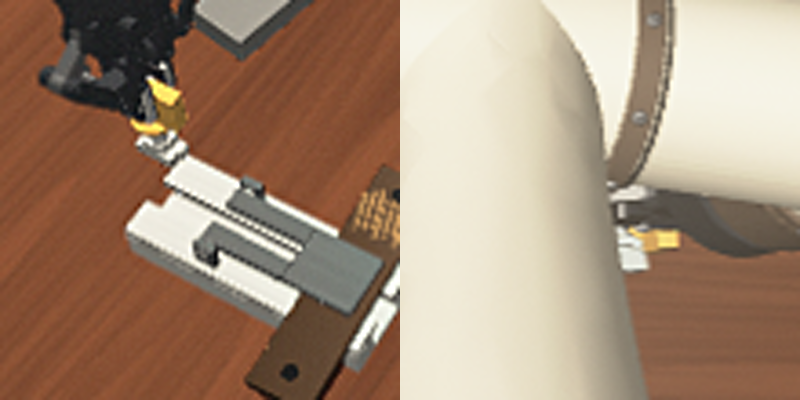

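```bash
cat > fitb.py <<'E'
from h import *
import pickle,sys
m=1e-3
def bolt(ax,yaw,z0,noz=True):
    T=pose(ax[0],ax[1],z0,yaw); it=[]
    def add(b,ls): it.append((place(b[0]*m,T),b[1],ls))
    add(box(-15,15,-8,8,0,9),[1,1,2,2,3,0]); add(box(-8,8,-8,8,9,17),[4,4,5,5,6,0])
    v,f=cyl(6,17,38); add((v,f),[7]*len(f))
    v,f=cyl(15,38,43); add((v,f),[8]+[9]*(len(f)-1))
    add(box(-23,23,-6,6,43,74),[10,10,11,11,8,0])
    return it
if __name__=="__main__":
    d=pickle.load(open("f.pkl","rb"))["scene"]
    tcp=np.array([.50836371,-.22109512,.14962596]); yaw=.0405
    c,s=np.cos(yaw),np.sin(yaw)
    x0,y0=255-55,270-55
    roi=(x0+33,y0+27,20,20)
    def items(q): # u,b,h
        ax=tcp[:2]+q[0]*np.array([c,s])+q[1]*np.array([-s,c]); return bolt(ax,yaw,tcp[2]-.038-q[2])
    print(proj(d,[tcp,tcp-[0,0,.05]]))
    W=np.ones((400,640))
    def f(q,b): return cost(d,items([q[0],b,q[1]]),roi,12,W=W)
    for b in(-.003,-.0015,0,.0015,.003):
        best=None
        for h0 in(.008,.012,.016):
            q1=np.array([-.001,h0]); sx=np.vstack([q1,q1+[.004,0],q1+[0,.004]])
            r=minimize(f,q1,args=(b,),method="Nelder-Mead",options=dict(initial_simplex=sx,xatol=1e-5,fatol=1e-3))
            if best is None or r.fun<best.fun: best=r
        print(b,best.fun,best.x.round(4))
        if b==0: q=best.x
    x0,y0,w,h=roi; P,L=cost(d,items([q[0],0,q[1]]),roi,12,ret=True)
    I=cv2.resize(d["image"][y0:y0+h,x0:x0+w],None,fx=20,fy=20,interpolation=cv2.INTER_NEAREST); I2=I.copy()
    E=cv2.Canny(cv2.resize(L*20,(w*20,h*20),interpolation=cv2.INTER_NEAREST),5,10)>0; I[E]=[255,0,0]
    cv2.imwrite("pics/fitb.png",np.hstack([I,I2])[:,:,::-1])
E
python3 fitb.py
```

```text
[[242.76321361 242.91979855]
 [246.21502029 255.41451949]]
-0.003 926.4753579543053 [-0.003   0.0135]
-0.0015 1044.938046305441 [-0.0012  0.0194]
0 1048.728736914893 [-0.0035  0.023 ]
0.0015 1056.4269205314743 [-0.0053  0.0262]
0.003 1054.562474176287 [-0.0126  0.0185]
```

View pics/fitb.png

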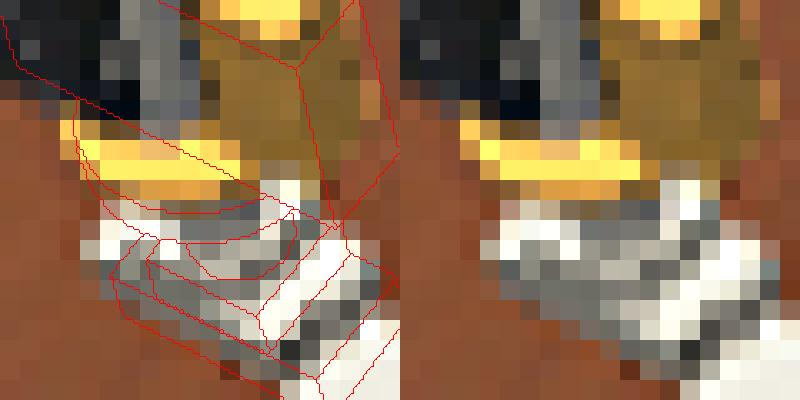

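```bash
cat > fb2.py <<'E'
from fitb import *
d=pickle.load(open("f.pkl","rb"))["scene"]
tcp=np.array([.50836371,-.22109512,.14962596]); yaw=.0405
c,s=np.cos(yaw),np.sin(yaw)
roi=(233,242,20,20); x0,y0,w,h=roi
W=np.ones((400,640)); W[y0:y0+6,x0:x0+10]=0
for (px,py) in [(x,y) for x in range(20) for y in range(20)]:
    if px+py>=29 and py>=13 : W[y0+py,x0+px]=0
def items(q):
    ax=tcp[:2]+q[0]*np.array([c,s])+q[1]*np.array([-s,c]); return bolt(ax,yaw,tcp[2]-.038-q[2])
def f(q,b): return cost(d,items([q[0],b,q[1]]),roi,12,W=W)
for b in(-.003,-.0015,0,.0015,.003):
    g=min((f([u,hh],b),u,hh) for u in np.arange(-.006,.0061,.002) for hh in np.arange(.004,.021,.002))
    q1=np.array(g[1:]); sx=np.vstack([q1,q1+[.001,0],q1+[0,.001]])
    r=minimize(f,q1,args=(b,),method="Nelder-Mead",options=dict(initial_simplex=sx,xatol=1e-5,fatol=1e-3))
    print(b,r.fun,r.x.round(4))
    if b==0:q=r.x
P,L=cost(d,items([q[0],0,q[1]]),roi,12,ret=True)
L2=label(d,items([-.0011,0,.0121]),roi)
I=cv2.resize(d["image"][y0:y0+h,x0:x0+w],None,fx=20,fy=20,interpolation=cv2.INTER_NEAREST); I2=I.copy()
for J,l in((I,L),(I2,L2)):
    J[cv2.Canny(cv2.resize(l*20,(w*20,h*20),interpolation=cv2.INTER_NEAREST),5,10)>0]=[255,0,0]
cv2.imwrite("pics/fitb.png",np.hstack([I,I2])[:,:,::-1])
E
python3 fb2.py
```

```text
-0.003 253.35564226453678 [-0.0029  0.0131]
-0.0015 246.0490963159292 [-0.0046  0.0163]
0 245.68175431063884 [-0.0063  0.0193]
0.0015 244.72862687805352 [-0.0077  0.0223]
0.003 253.16646845656305 [-0.0096  0.0255]
```

View pics/fitb.png

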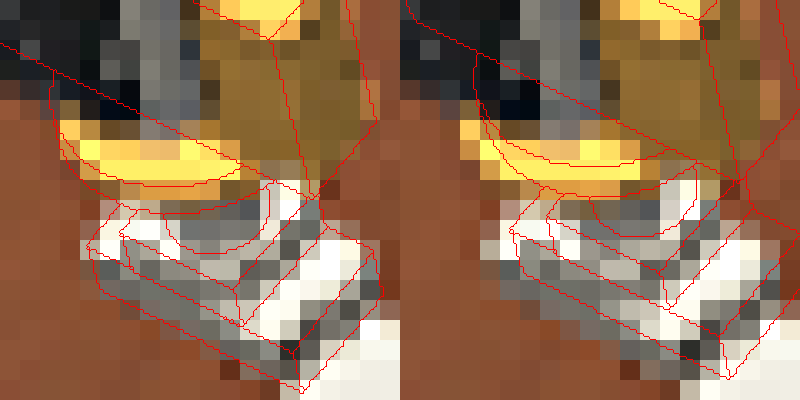

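Call:
{"op": "arm_command", "data": {
  "steps": [1,0.1,0.15,-1.5,0,0,0,1,0.1,0.15,-3.5,0,0,0,1,0.1,0.15,-5.2,0,0,0,1,0.1,0.15,-5.6,0,0,0,1,0.1,0.15,-5.6,0,0,0]
}}

```text
clock: 7.7
tcp_pos: [0.509, -0.2185, 0.0931]
eef_rot: [-0.017, 0.707, -0.707, 0.013]
ft_force: [0.4, -0.3, -2.5]
finger_gap: 0.0109
```

```bash
python3 look.py g; python3 d_slot.py -.066 .08; python3 crop.py g 250 270 410 215 60
```

```text
7.8 [ 0.51007458 -0.21911253  0.09449759] [-0.01541745  0.70704028 -0.706868    0.0139277 ] [ 0.01545481 -0.34978416 -2.92541953] 0.010828030875785566
7.8 [ 0.5101 -0.2191  0.0945] gap 0.0108 F [ 0.02 -0.35 -2.93] M [-0.001 -0.035 -0.034] q [-0.114  0.407 -0.343  0.    -0.824  1.726]
target [ 0.5096 -0.2212  0.08  ] (array([-0.05, -0.21, -1.45]), array([-0.   , -0.002,  0.001]), np.float64(0.003))
tcp in fixture mm [-65.4   2.1  94.5] yawerr 0.0015
```

View pics/c_g.png

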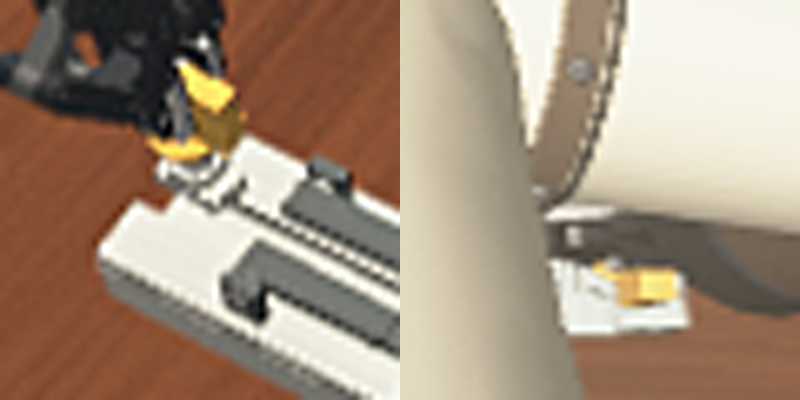

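Run:
```python
import cv2,numpy as np
a=cv2.imread("pics/scene_g.png");b=cv2.imread("pics/top_g.png")
c=lambda i,x,y,s:cv2.resize(i[y:y+s,x:x+s],(400,400),interpolation=cv2.INTER_NEAREST)
cv2.imwrite("pics/g2.png",np.hstack([c(a,238,250,25),c(b,400,215,33)]))
```

```text
(no output)
```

View pics/g2.png

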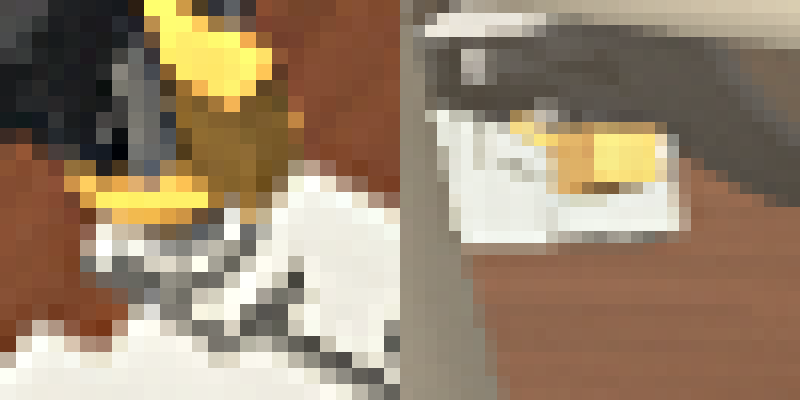

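```bash
cat > fb3.py <<'E'
from fitb import *
D=pickle.load(open("g.pkl","rb"))
tcp=np.array([.51007458,-.21911253,.09449759]); yaw=.0425
c,s=np.cos(yaw),np.sin(yaw)
rs=(238,250,19,20); rt=(404,224,20,11)
Ws=np.ones((400,640)); Ws[250:258,238:248]=0
for px in range(25):
    for py in range(25):
        X,Y=px*16,py*16   # exclude rail: right of line, and lower
        if Y+8>310 or (X+8>250 and Y+8>190) or (X>225 and Y>225): Ws[250+py,238+px]=0
Wt=np.ones((400,640)); Wt[:225]=0
Wt[:226,:412]=0
def feat(c):
    i=c["image"].astype(float); return (i[:,:,1]-i[:,:,2])[:,:,None]
def items(q):
    ax=tcp[:2]+q[0]*np.array([c,s])+q[1]*np.array([-s,c]); return bolt(ax,yaw,tcp[2]-.038-q[2])
def nutonly(q):
    it=items(q)[3:]; it[0]=(it[0][0],it[0][1],[1]*len(it[0][1])); it[1]=(it[1][0],it[1][1],[2,3,4,5,6,0]); return it
fs=lambda q:cost(D["scene"],items(q),rs,12,W=Ws)
ft=lambda q:cost(D["top"],nutonly(q),rt,7,feat(D["top"]),W=Wt)
def run(f,q1,free):
    def g(x):
        q=np.array(q1,float); q[free]=x; return f(q)
    x0=np.array(q1)[free]; sx=np.vstack([x0]+[x0+e for e in np.eye(len(free))*.003])
    r=minimize(g,x0,method="Nelder-Mead",options=dict(initial_simplex=sx,xatol=1e-5,fatol=1e-3)); q=np.array(q1,float); q[free]=r.x; return r.fun,q
for h in(.010,.012,.014,.016,.018):
    A=min((run(fs,[u,b,h],[0,1]) for u in(-.005,-.001) for b in(-.004,0)),key=lambda t:t[0])
    B=min((run(ft,[u,b,h],[0,1]) for u in(-.005,-.001) for b in(-.004,0,.002)),key=lambda t:t[0])
    print(h,"scene",round(A[0],1),A[1].round(4),"top",round(B[0],1),B[1].round(4))
q=[-.003,-.002,.013]
f=lambda q:fs(q)+ft(q)
A=min((run(f,[u,b,h],[0,1,2]) for u in(-.005,-.001) for b in(-.003,0) for h in(.011,.015)),key=lambda t:t[0]);print("joint",A); q=A[1]
ims=[]
for n,it,roi in(("scene",items,rs),("top",nutonly,rt)):
    x0,y0,w,h=roi; l=label(D[n],it(q),roi); I=cv2.resize(D[n]["image"][y0:y0+h,x0:x0+w],None,fx=20,fy=20,interpolation=cv2.INTER_NEAREST)
    I[cv2.Canny(cv2.resize(l*20,(w*20,h*20),interpolation=cv2.INTER_NEAREST),5,10)>0]=[255,0,0]; ims.append(cv2.copyMakeBorder(I,0,400-I.shape[0],0,400-I.shape[1],0))
cv2.imwrite("pics/fitb3.png",np.hstack(ims)[:,:,::-1])
E
python3 fb3.py
```

```text
0.01 scene 560.2 [-0.0008 -0.0012  0.01  ] top 99.2 [0.0009 0.0007 0.01  ]
0.012 scene 551.7 [-0.0019 -0.0002  0.012 ] top 99.2 [0.001  0.0001 0.012 ]
0.014 scene 548.0 [-0.0027  0.0005  0.014 ] top 98.0 [ 0.0012 -0.0004  0.014 ]
0.016 scene 542.6 [-0.0041  0.0014  0.016 ] top 98.0 [ 0.0014 -0.001   0.016 ]
0.018 scene 540.3 [-0.0052  0.0023  0.018 ] top 97.4 [ 0.0004 -0.0019  0.018 ]
joint (np.float64(713.7029921162366), array([-0.00046728, -0.00050752,  0.01241932]))
```

View pics/fitb3.png

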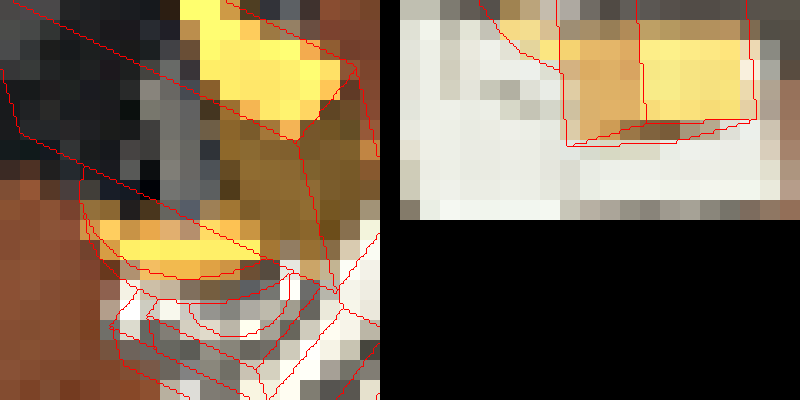

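Call:
{"op": "arm_command", "data": {
  "steps": [1,0,-0.15,-0.4,0,0,0,1,0,-0.15,-0.8,0,0,0,1,0,-0.15,-1.1,0,0,0,1,0,-0.15,-1.1,0,0,0]
}}

```text
clock: 8.2
tcp_pos: [0.5096, -0.2206, 0.083]
eef_rot: [-0.016, 0.707, -0.707, 0.013]
ft_force: [-0.8, 0.4, -1.6]
finger_gap: 0.0109
```

```bash
python3 look.py i; python3 d_slot.py -.066 .08
python3 - <<'E'
import cv2,numpy as np
a=cv2.imread("pics/scene_i.png");b=cv2.imread("pics/top_i.png")
c=lambda i,x,y,s:cv2.resize(i[y:y+s,x:x+s],(400,400),interpolation=cv2.INTER_CUBIC)
cv2.imwrite("pics/i2.png",np.hstack([c(a,235,250,32),c(b,400,215,33)]))
E
```

```text
8.3 [ 0.51001314 -0.22068591  0.08339416] [-0.01548735  0.7070299  -0.70687919  0.0138082 ] [ 0.91398581 -0.58784432 -2.04794321] 0.010697152563335447
8.3 [ 0.51   -0.2207  0.0834] gap 0.0107 F [ 0.91 -0.59 -2.05] M [ 0.    -0.008  0.023] q [-0.117  0.422 -0.352  0.    -0.799  1.729]
target [ 0.5096 -0.2212  0.08  ] (array([-0.05, -0.06, -0.34]), array([-0.   , -0.002,  0.002]), np.float64(0.003))
tcp in fixture mm [-65.52   0.53  83.39] yawerr 0.0016
```

View pics/i2.png

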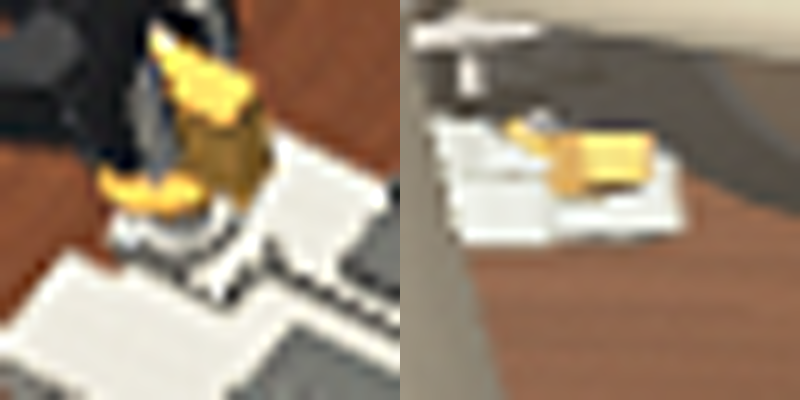

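Call:
{"op": "arm_command", "data": {
  "steps": [1,0,0,-0.2,0,0,0,1,0,0,-0.4,0,0,0,1,0,0,-0.5,0,0,0]
}}

```text
clock: 8.6
tcp_pos: [0.5099, -0.2207, 0.0781]
eef_rot: [-0.016, 0.707, -0.707, 0.014]
ft_force: [-0.0, -0.5, -2.6]
finger_gap: 0.0108
```

```bash
python3 d_slot.py -.066 .08
```

```text
8.6 [ 0.5099 -0.2207  0.0781] gap 0.0108 F [-0.04 -0.45 -2.6 ] M [-0.008  0.001 -0.036] q [-0.117  0.429 -0.357  0.    -0.787  1.729]
target [ 0.5096 -0.2212  0.08  ] (array([-0.03, -0.06,  0.19]), array([-0.   , -0.003,  0.002]), np.float64(0.003))
tcp in fixture mm [-65.68   0.55  78.14] yawerr 0.0017
```

Call:
{"op": "arm_command", "data": {
  "steps": [1,0,0,-0.15,0,0,0,1,0,0,-0.3,0,0,0,1,0,0,-0.4,0,0,0]
}}

```text
clock: 8.9
tcp_pos: [0.5098, -0.2207, 0.0739]
eef_rot: [-0.016, 0.707, -0.707, 0.014]
ft_force: [-0.2, 0.3, -2.7]
finger_gap: 0.0107
```

```bash
python3 d_slot.py -.066 .08
```

```text
8.9 [ 0.5098 -0.2207  0.0739] gap 0.0107 F [-0.18  0.29 -2.73] M [-0.091  0.01  -0.018] q [-0.117  0.435 -0.361  0.    -0.778  1.729]
target [ 0.5096 -0.2212  0.08  ] (array([-0.02, -0.06,  0.61]), array([-0.   , -0.003,  0.002]), np.float64(0.003))
tcp in fixture mm [-65.75   0.57  73.93] yawerr 0.0017
```

Call:
{"op": "arm_command", "data": {
  "steps": [1,0,0,-0.3,0,0,0,1,0,0,-0.6,0,0,0,1,0,0,-0.9,0,0,0,1,0,0,-1.2,0,0,0,1,0,0,-1.4,0,0,0]
}}

```text
clock: 9.4
tcp_pos: [0.5096, -0.2206, 0.0595]
eef_rot: [-0.016, 0.707, -0.707, 0.013]
ft_force: [0.5, 0.2, -3.8]
finger_gap: 0.0106
```

```bash
python3 d_slot.py -.066 .08
```

```text
9.4 [ 0.5096 -0.2206  0.0595] gap 0.0106 F [ 0.51  0.22 -3.81] M [0.057 0.013 0.012] q [-0.117  0.454 -0.375  0.    -0.745  1.729]
target [ 0.5096 -0.2212  0.08  ] (array([-0.01, -0.06,  2.05]), array([-0.   , -0.004,  0.002]), np.float64(0.004))
tcp in fixture mm [-65.9    0.59  59.51] yawerr 0.0018
```

Call:
{"op": "arm_command", "data": {
  "steps": [1,0,0,-0.1,0,0,0,1,0,0,-0.2,0,0,0,1,0,0,-0.25,0,0,0]
}}

```text
clock: 9.7
tcp_pos: [0.5097, -0.2206, 0.057]
eef_rot: [-0.016, 0.707, -0.707, 0.013]
ft_force: [-0.4, 0.2, -3.8]
finger_gap: 0.011
```

```bash
python3 d_slot.py -.066 .08
```

```text
9.7 [ 0.5097 -0.2206  0.057 ] gap 0.011 F [-0.37  0.24 -3.75] M [-0.005 -0.017  0.001] q [-0.117  0.458 -0.377  0.    -0.739  1.729]
target [ 0.5096 -0.2212  0.08  ] (array([-0.01, -0.06,  2.3 ]), array([-0.   , -0.003,  0.002]), np.float64(0.004))
tcp in fixture mm [-65.87   0.59  56.97] yawerr 0.0017
```

Call:
{"op": "arm_command", "data": {
  "steps": [1,0,0,-0.1,0,0,0,1,0,0,-0.2,0,0,0]
}}

```text
clock: 9.9
tcp_pos: [0.51, -0.2208, 0.056]
eef_rot: [0.016, -0.707, 0.707, -0.014]
ft_force: [-3.5, 1.7, 9.2]
finger_gap: 0.0112
```

```bash
python3 d_slot.py -.066 .08
```

```text
9.9 [ 0.51   -0.2208  0.056 ] gap 0.0112 F [-3.5   1.74  9.18] M [0.691 0.855 0.004] q [-1.170e-01  4.600e-01 -3.780e-01  1.000e-03 -7.370e-01  1.729e+00]
target [ 0.5096 -0.2212  0.08  ] (array([-0.04, -0.05,  2.4 ]), array([ 0.   , -0.003,  0.001]), np.float64(0.003))
tcp in fixture mm [-65.58   0.45  56.02] yawerr 0.001
```

Call:
{"op": "arm_command", "data": {
  "steps": [1,0,0,0.3,0,0,0,1,0,0,0.57,0,0,0,1,0,0.15,0.57,0,0,0,1,0,0.2,0.57,0,0,0,1,0,0.2,0.57,0,0,0]
}}

```text
clock: 10.4
tcp_pos: [0.5103, -0.2193, 0.062]
eef_rot: [0.016, -0.707, 0.707, -0.014]
ft_force: [-0.2, -4.3, -0.6]
finger_gap: 0.0113
```

```bash
python3 d_slot.py -.066 .0617
```

```text
10.4 [ 0.5103 -0.2193  0.062 ] gap 0.0113 F [-0.25 -4.34 -0.59] M [-1.114 -0.07  -0.074] q [-0.113  0.45  -0.374  0.002 -0.748  1.725]
target [ 0.5096 -0.2212  0.0617] (array([-0.08, -0.19, -0.03]), array([ 0.001, -0.002,  0.001]), np.float64(0.003))
tcp in fixture mm [-65.16   1.91  62.03] yawerr 0.0007
```

Call:
{"op": "arm_command", "data": {
  "steps": [1,0,-0.15,0,0,0,0,1,0,-0.3,0,0,0,0,1,0,-0.35,0,0,0,0,1,0,-0.35,0,0,0,0]
}}

```text
clock: 10.8
tcp_pos: [0.51, -0.2226, 0.0617]
eef_rot: [0.016, -0.707, 0.707, -0.014]
ft_force: [-0.3, 0.9, -2.8]
finger_gap: 0.011
```

```bash
python3 d_slot.py -.066 .0617
```

```text
10.8 [ 0.51   -0.2226  0.0617] gap 0.011 F [-0.32  0.87 -2.84] M [ 0.092  0.061 -0.014] q [-1.200e-01  4.530e-01 -3.710e-01  1.000e-03 -7.500e-01  1.732e+00]
target [ 0.5096 -0.2212  0.0617] (array([-0.05,  0.14,  0.  ]), array([ 0.001, -0.003,  0.001]), np.float64(0.003))
tcp in fixture mm [-65.59  -1.42  61.68] yawerr 0.0009
```

Call:
{"op": "arm_command", "data": {
  "steps": [1,0,0.15,0,0,0,0,1,0.6,0.18,0,0,0,0,1,1.2,0.2,0,0,0,0,1,1.8,0.23,0,0,0,0,1,2.4,0.25,0,0,0,0,1,3.0,0.28,0,0,0,0,1,3.6,0.3,0,0,0,0]
}}

```text
clock: 11.5
tcp_pos: [0.5466, -0.2196, 0.0616]
eef_rot: [0.016, -0.707, 0.707, -0.014]
ft_force: [-0.2, -0.3, -2.8]
finger_gap: 0.0108
```

```bash
python3 d_slot.py 0 .0617 .0001
```

```text
11.5 [ 0.5466 -0.2196  0.0616] gap 0.0108 F [-0.16 -0.28 -2.78] M [ 0.048 -0.011 -0.034] q [-1.070e-01  4.970e-01 -2.880e-01  1.000e-03 -7.890e-01  1.719e+00]
target [ 0.5755 -0.2183  0.0617] (array([2.89, 0.13, 0.01]), array([ 0.001, -0.003,  0.001]), np.float64(0.003))
tcp in fixture mm [-2.894e+01  4.000e-02  6.157e+01] yawerr 0.0009
```

Call:
{"op": "arm_command", "data": {
  "steps": [1,0.6,0.03,0,0,0,0,1,1.2,0.06,0,0,0,0,1,1.8,0.09,0,0,0,0,1,2.4,0.11,0,0,0,0,1,3.0,0.14,0,0,0,0,1,3.6,0.16,0,0,0,0,1,4.2,0.19,0,0,0,0,1,4.4,0.2,0,0,0,0]
}}

```text
clock: 12.3
tcp_pos: [0.5914, -0.2176, 0.0616]
eef_rot: [0.016, -0.707, 0.707, -0.014]
ft_force: [-0.0, -0.3, -2.5]
finger_gap: 0.0109
```

```bash
python3 d_slot.py .0185 .0617 .0001
```

```text
12.3 [ 0.5914 -0.2176  0.0616] gap 0.0109 F [-0.01 -0.33 -2.55] M [ 0.065 -0.026  0.   ] q [-9.600e-02  5.530e-01 -1.800e-01  1.000e-03 -8.400e-01  1.708e+00]
target [ 0.594  -0.2175  0.0617] (array([0.26, 0.  , 0.01]), array([ 0.001, -0.003,  0.001]), np.float64(0.003))
tcp in fixture mm [15.94  0.16 61.57] yawerr 0.0007
```

Now feel for the fork's closed end.

Call:
{"op": "arm_command", "data": {
  "steps": [1,0.1,0,0,0,0,0,1,0.2,0.01,0,0,0,0,1,0.3,0.01,0,0,0,0,1,0.3,0.01,0,0,0,0]
}}

```text
clock: 12.7
tcp_pos: [0.5944, -0.2175, 0.0616]
eef_rot: [0.016, -0.707, 0.707, -0.014]
ft_force: [0.0, 0.2, -2.6]
finger_gap: 0.0107
```

```bash
python3 d_slot.py .0185 .0617 .0001
```

```text
12.7 [ 0.5944 -0.2175  0.0616] gap 0.0107 F [ 0.01  0.21 -2.56] M [-0.004 -0.    -0.02 ] q [-9.500e-02  5.570e-01 -1.730e-01  1.000e-03 -8.440e-01  1.707e+00]
target [ 0.594  -0.2175  0.0617] (array([-0.05, -0.  ,  0.01]), array([ 0.001, -0.002,  0.001]), np.float64(0.003))
tcp in fixture mm [18.97  0.1  61.64] yawerr 0.0007
```

Call:
{"op": "arm_command", "data": {
  "steps": [1,0.1,0,0,0,0,0,1,0.2,0.01,0,0,0,0,1,0.2,0.01,0,0,0,0]
}}

```text
clock: 13.0
tcp_pos: [0.5965, -0.2174, 0.0617]
eef_rot: [0.016, -0.707, 0.707, -0.014]
ft_force: [-0.2, 0.2, -3.2]
finger_gap: 0.0108
```

```bash
python3 d_slot.py .0185 .0617 .0001
```

```text
13.0 [ 0.5965 -0.2174  0.0617] gap 0.0108 F [-0.23  0.21 -3.25] M [ 0.036 -0.001 -0.01 ] q [-9.500e-02  5.590e-01 -1.680e-01  1.000e-03 -8.460e-01  1.707e+00]
target [ 0.594  -0.2175  0.0617] (array([-0.26, -0.01,  0.  ]), array([ 0.001, -0.002,  0.001]), np.float64(0.003))
tcp in fixture mm [21.05  0.11 61.66] yawerr 0.0007
```

Call:
{"op": "arm_command", "data": {
  "steps": [1,0.1,0,0,0,0,0,1,0.15,0.01,0,0,0,0,1,0.15,0.01,0,0,0,0]
}}

```text
clock: 13.3
tcp_pos: [0.5976, -0.2173, 0.0616]
eef_rot: [0.016, -0.707, 0.707, -0.014]
ft_force: [-1.0, -0.0, -1.9]
finger_gap: 0.0111
```

```bash
python3 d_slot.py .0185 .0617 .0001; python3 look.py j;python3 crop.py j 275 280 410 200 60
```

```text
13.3 [ 0.5976 -0.2173  0.0616] gap 0.0111 F [-1.   -0.02 -1.9 ] M [-0.043  0.368  0.001] q [-9.400e-02  5.610e-01 -1.640e-01  1.000e-03 -8.490e-01  1.706e+00]
target [ 0.594  -0.2175  0.0617] (array([-0.37, -0.02,  0.01]), array([ 0.001, -0.003,  0.001]), np.float64(0.004))
tcp in fixture mm [22.18  0.15 61.56] yawerr 0.0007
13.4 [ 0.59763928 -0.21731987  0.0615424 ] [ 0.01611701 -0.70670798  0.70718781 -0.01376505] [-2.16493404 -1.26764761 -2.43532617] 0.01094512719014838
```

View pics/c_j.png

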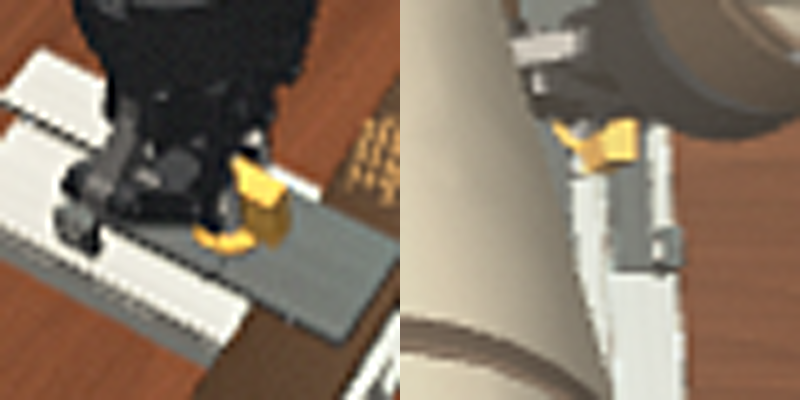

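Call:
{"op": "arm_command", "data": {
  "steps": [1,0.05,0,0,0,0,0,1,0.08,0,0,0,0,0,1,0.08,0,0,0,0,0]
}}

```text
clock: 13.7
tcp_pos: [0.5978, -0.2173, 0.0615]
eef_rot: [0.017, -0.707, 0.707, -0.013]
ft_force: [-3.7, -0.0, -1.2]
finger_gap: 0.0105
```

```bash
python3 d_slot.py .0185 .0617 .0001
```

```text
13.7 [ 0.5978 -0.2173  0.0615] gap 0.0105 F [-3.73 -0.02 -1.18] M [-0.05   0.91  -0.025] q [-9.400e-02  5.620e-01 -1.630e-01  1.000e-03 -8.510e-01  1.706e+00]
target [ 0.594  -0.2175  0.0617] (array([-0.38, -0.02,  0.02]), array([ 0.001, -0.005,  0.001]), np.float64(0.005))
tcp in fixture mm [22.31  0.12 61.46] yawerr 0.0009
```

Call:
{"op": "arm_command", "data": {
  "steps": [1,-0.02,-0.03,0,0,0,-0.15,1,-0.03,-0.06,0,0,0,-0.3,1,-0.03,-0.09,0,0,0,-0.45,1,-0.03,-0.09,0,0,0,-0.45]
}}

```text
clock: 14.1
tcp_pos: [0.5977, -0.2181, 0.0613]
eef_rot: [0.142, 0.693, -0.692, -0.145]
ft_force: [-0.6, 0.1, -2.7]
finger_gap: 0.0113
```

```bash
python3 d_slot.py .0185 .0617 .0001
```

```text
14.1 [ 0.5977 -0.2181  0.0613] gap 0.0113 F [-0.64  0.13 -2.67] M [-0.01   0.286  0.016] q [-0.097  0.563 -0.161 -0.002 -0.852  1.261]
target [ 0.594  -0.2175  0.0617] (array([-0.37,  0.06,  0.04]), array([-0.001, -0.005,  0.451]), np.float64(0.451))
tcp in fixture mm [22.14 -0.67 61.31] yawerr 0.4507
```

Call:
{"op": "arm_command", "data": {
  "steps": [1,-0.01,-0.03,0,0,0,-0.15,1,-0.03,-0.05,0,0,0,-0.3,1,-0.05,-0.07,0,0,0,-0.45,1,-0.08,-0.09,0,0,0,-0.6,1,-0.08,-0.09,0,0,0,-0.6]
}}

```text
clock: 14.6
tcp_pos: [0.5973, -0.2184, 0.0612]
eef_rot: [0.339, 0.621, -0.619, -0.342]
ft_force: [-0.1, 1.9, -3.7]
finger_gap: 0.0109
```

```bash
python3 d_slot.py .0185 .0617 .0001
```

```text
14.6 [ 0.5973 -0.2184  0.0612] gap 0.0109 F [-0.07  1.93 -3.66] M [ 0.84   0.061 -0.015] q [-0.099  0.562 -0.162 -0.006 -0.85   0.669]
target [ 0.594  -0.2175  0.0617] (array([-0.33,  0.09,  0.05]), array([-0.003, -0.004,  1.048]), np.float64(1.048))
tcp in fixture mm [21.73 -0.96 61.19] yawerr 1.0476
```

Call:
{"op": "arm_command", "data": {
  "steps": [1,-0.01,0.07,0,0,0,-0.1,1,-0.02,0.07,0,0,0,-0.25,1,-0.03,0.07,0,0,0,-0.35,1,-0.03,0.07,0,0,0,-0.35]
}}

```text
clock: 15.0
tcp_pos: [0.5974, -0.2179, 0.0614]
eef_rot: [0.441, 0.554, -0.551, -0.442]
ft_force: [-0.5, -0.5, -3.0]
finger_gap: 0.0105
```

```bash
python3 d_slot.py .0185 .0617 .0001
```

```text
15.0 [ 0.5974 -0.2179  0.0614] gap 0.0105 F [-0.45 -0.53 -2.99] M [ 0.001  0.001 -0.014] q [-0.098  0.56  -0.163 -0.006 -0.846  0.323]
target [ 0.594  -0.2175  0.0617] (array([-0.34,  0.04,  0.03]), array([-0.004, -0.002,  1.392]), np.float64(1.392))
tcp in fixture mm [21.91 -0.49 61.36] yawerr 1.3925
```

Call:
{"op": "arm_command", "data": {
  "steps": [1,0,0,0,0,0,-0.12,1,0,0,0,0,0,-0.25,1,0,0,0,0,0,-0.35,1,0,0,0,0,0,-0.35]
}}

```text
clock: 15.4
tcp_pos: [0.5974, -0.2176, 0.0612]
eef_rot: [-0.529, -0.47, 0.467, 0.53]
ft_force: [-0.8, 1.8, -3.0]
finger_gap: 0.011
```

```bash
python3 d_slot.py .0185 .0617 .0001;  python3 look.py k;python3 crop.py k 275 280 410 200 60
```

```text
15.4 [ 0.5974 -0.2176  0.0612] gap 0.011 F [-0.78  1.78 -2.98] M [0.616 0.135 0.059] q [-0.097  0.56  -0.165 -0.006 -0.844 -0.022]
target [ 0.594  -0.2175  0.0617] (array([-0.35,  0.01,  0.05]), array([-0.005, -0.002,  1.737]), np.float64(1.737))
tcp in fixture mm [21.95 -0.13 61.2 ] yawerr 1.7373
15.5 [ 0.59740967 -0.217609    0.06118123] [-0.52939492 -0.46973647  0.466572    0.53047077] [ 0.60083252  3.64010735 -3.22440466] 0.010666134765246416
```

View pics/c_k.png

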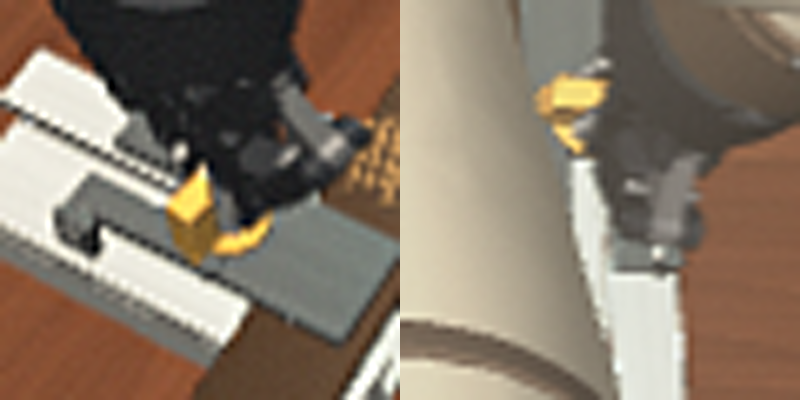

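```bash
python3 - <<'E'
import cv2,numpy as np
a=cv2.imread("pics/scene_k.png");b=cv2.imread("pics/top_k.png")
c=lambda i,x,y,s:cv2.resize(i[y:y+s,x:x+s],(400,400),interpolation=cv2.INTER_NEAREST)
cv2.imwrite("pics/k2.png",np.hstack([c(a,262,268,30),c(b,395,178,30)]))
E
cat > fk.py <<'E'
from fitb import *
from fitfix import rail
D=pickle.load(open("k.pkl","rb"))
tcp=np.array([.59740967,-.217609,.06118123]); yaw=.043-1.737
FX=[.5755,-.2184,.043]
rois={"scene":(262,268,30,30),"top":(395,178,30,30)}
ax=tcp[:2]; ims=[]
for off in((0,0),(-.003,0)):
  for n,roi in rois.items():
    x0,y0,w,h=roi; I=cv2.resize(D[n]["image"][y0:y0+h,x0:x0+w],(400,400),interpolation=cv2.INTER_NEAREST)
    l=label(D[n],rail(FX,[.6385,-.2143,.0872])+bolt(ax+np.array(off),yaw,tcp[2]-.038-.0122)[2:],roi)
    I[cv2.Canny(cv2.resize(l*12,(400,400),interpolation=cv2.INTER_NEAREST),5,10)>0]=[255,0,0]; ims.append(I)
cv2.imwrite("pics/fk.png",cv2.resize(np.vstack([np.hstack(ims[:2]),np.hstack(ims[2:])])[:,:,::-1],(600,600)))
E
python3 fk.py
```

View pics/fk.png

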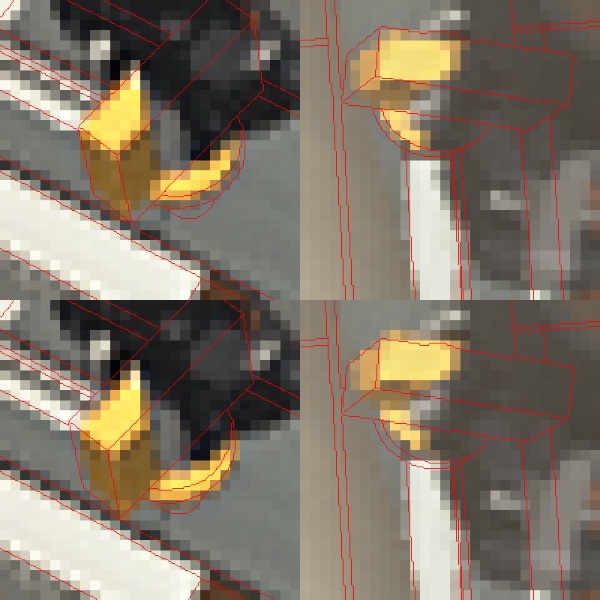

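Call:
{"op": "arm_command", "data": {
  "steps": [1,0.05,0.08,-0.06,0,0,0,1,0.08,0.08,-0.13,0,0,0,1,0.08,0.08,-0.13,0,0,0]
}}

```text
clock: 15.8
tcp_pos: [0.5977, -0.2173, 0.0605]
eef_rot: [-0.529, -0.47, 0.467, 0.53]
ft_force: [-4.0, -0.9, 3.0]
finger_gap: 0.0113
```

```bash
python3 d_slot.py .0185 .0617 .0001
```

```text
15.8 [ 0.5977 -0.2173  0.0605] gap 0.0113 F [-4.04 -0.88  3.03] M [-0.131  1.345  0.078] q [-0.096  0.561 -0.165 -0.005 -0.844 -0.023]
target [ 0.594  -0.2175  0.0617] (array([-0.37, -0.02,  0.12]), array([-0.004, -0.002,  1.736]), np.float64(1.736))
tcp in fixture mm [22.19  0.15 60.47] yawerr 1.7362
```

Call:
{"op": "arm_command", "data": {
  "steps": [1,0.03,0,-0.02,0,0,-0.15,1,0.03,0,-0.02,0,0,-0.3,1,0.03,0,-0.02,0,0,-0.45,1,0.03,0,-0.02,0,0,-0.6,1,0.03,0,-0.02,0,0,-0.6]
}}

```text
clock: 16.3
tcp_pos: [0.5976, -0.2171, 0.06]
eef_rot: [-0.644, -0.292, 0.29, 0.645]
ft_force: [-2.7, 0.8, -0.5]
finger_gap: 0.0108
```

```bash
python3 d_slot.py .0185 .0617 .0001
```

```text
16.3 [ 0.5976 -0.2171  0.06  ] gap 0.0108 F [-2.74  0.83 -0.48] M [ 0.251  0.915 -0.015] q [-0.096  0.561 -0.167 -0.004 -0.841 -0.623]
target [ 0.594  -0.2175  0.0617] (array([-0.36, -0.04,  0.17]), array([-4.000e-03, -2.000e-03,  2.335e+00]), np.float64(2.335))
tcp in fixture mm [22.16  0.34 60.04] yawerr 2.3355
```

Call:
{"op": "arm_command", "data": {
  "steps": [1,0.03,-0.01,-0.02,0,0,-0.15,1,0.03,-0.01,-0.02,0,0,-0.3,1,0.03,-0.01,-0.02,0,0,-0.45,1,0.03,-0.01,-0.02,0,0,-0.6,1,0.03,-0.01,-0.02,0,0,-0.6]
}}

```text
clock: 16.8
tcp_pos: [0.5978, -0.2169, 0.06]
eef_rot: [-0.701, -0.09, 0.088, 0.702]
ft_force: [-2.7, 2.2, 0.6]
finger_gap: 0.0109
```

```bash
python3 d_slot.py .0185 .0617 .0001
```

```text
16.8 [ 0.5978 -0.2169  0.06  ] gap 0.0109 F [-2.69  2.23  0.56] M [0.591 1.03  0.033] q [-0.095  0.561 -0.168 -0.002 -0.839 -1.222]
target [ 0.594  -0.2175  0.0617] (array([-0.38, -0.06,  0.17]), array([-5.000e-03, -1.000e-03,  2.932e+00]), np.float64(2.932))
tcp in fixture mm [22.36  0.49 60.01] yawerr 2.9321
```

Call:
{"op": "arm_command", "data": {
  "steps": [1,0.02,0.04,-0.02,0,0,-0.15,1,0.02,0.04,-0.02,0,0,-0.3,1,0.02,0.04,-0.02,0,0,-0.45,1,0.02,0.04,-0.02,0,0,-0.6,1,0.02,0.04,-0.02,0,0,-0.6]
}}

```text
clock: 17.3
tcp_pos: [0.5979, -0.2168, 0.0599]
eef_rot: [0.697, -0.12, 0.122, -0.697]
ft_force: [-4.2, -0.2, 1.9]
finger_gap: 0.0105
```

```bash
python3 d_slot.py .0185 .0617 .0001 -3.1
```

```text
17.3 [ 0.5979 -0.2168  0.0599] gap 0.0105 F [-4.18 -0.22  1.95] M [0.227 1.084 0.095] q [-9.400e-02  5.610e-01 -1.700e-01  1.000e-03 -8.370e-01 -1.821e+00]
target [ 0.594  -0.2175  0.0617] (array([-0.39, -0.07,  0.18]), array([0.   , 0.003, 0.427]), np.float64(0.427))
tcp in fixture mm [22.42  0.68 59.95] yawerr 0.4274
```

Call:
{"op": "arm_command", "data": {
  "steps": [1,0.01,0,-0.01,0,0,-0.12,1,0.01,0,-0.01,0,0,-0.25,1,0.01,0,-0.01,0,0,-0.4,1,0.01,0,-0.01,0,0,-0.4]
}}

```text
clock: 17.7
tcp_pos: [0.5979, -0.2169, 0.06]
eef_rot: [0.66, -0.254, 0.256, -0.659]
ft_force: [-2.2, 0.4, -0.2]
finger_gap: 0.0109
```

```bash
python3 d_slot.py .0185 .0617 .0001 -3.5
```

```text
17.7 [ 0.5979 -0.2169  0.06  ] gap 0.0109 F [-2.22  0.45 -0.16] M [ 0.32   0.944 -0.11 ] q [-9.300e-02  5.610e-01 -1.700e-01  2.000e-03 -8.370e-01 -2.216e+00]
target [ 0.594  -0.2175  0.0617] (array([-0.4 , -0.06,  0.17]), array([0.001, 0.003, 0.422]), np.float64(0.422))
tcp in fixture mm [22.49  0.56 59.95] yawerr 0.422
```

Call:
{"op": "arm_command", "data": {
  "steps": [1,0.01,0,0,0,0,-0.12,1,0.01,0,0,0,0,-0.25,1,0.01,0,0,0,0,-0.35,1,0.01,0,0,0,0,-0.35]
}}

```text
clock: 18.1
tcp_pos: [0.5979, -0.217, 0.0599]
eef_rot: [0.607, -0.363, 0.365, -0.606]
ft_force: [-3.5, -0.0, 0.2]
finger_gap: 0.0107
```

```bash
python3 d_slot.py .0185 .0617 .0001 -4; python3 look.py l;python3 crop.py l 275 280 410 200 60
```

```text
18.1 [ 0.5979 -0.217   0.0599] gap 0.0107 F [-3.55 -0.01  0.2 ] M [0.193 0.931 0.117] q [-0.093  0.561 -0.17   0.003 -0.838 -2.561]
target [ 0.594  -0.2175  0.0617] (array([-0.4 , -0.05,  0.18]), array([0.002, 0.002, 0.265]), np.float64(0.265))
tcp in fixture mm [22.48  0.41 59.87] yawerr 0.2653
18.2 [ 0.59794063 -0.21701936  0.05986423] [ 0.6066251  -0.36311013  0.36506845 -0.60570789] [-3.09511197 -1.22850358  0.12432865] 0.010601590400036335
```

View pics/c_l.png

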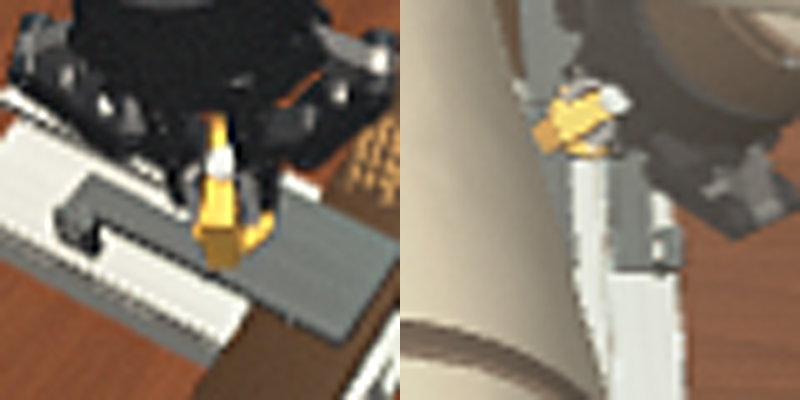

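Call:
{"op": "arm_command", "data": {
  "steps": [1,0.01,0,0,0,0,-0.1,1,0.01,0,0,0,0,-0.2,1,0.01,0,0,0,0,-0.2]
}}

```text
clock: 18.5
tcp_pos: [0.5979, -0.2171, 0.0598]
eef_rot: [0.568, -0.421, 0.422, -0.567]
ft_force: [-3.3, 0.3, 0.4]
finger_gap: 0.0104
```

```bash
python3 d_slot.py .0185 .0617 .0001 -4.2
```

```text
18.5 [ 0.5979 -0.2171  0.0598] gap 0.0104 F [-3.33  0.34  0.4 ] M [0.226 0.975 0.194] q [-0.093  0.561 -0.17   0.004 -0.838 -2.758]
target [ 0.594  -0.2175  0.0617] (array([-0.39, -0.04,  0.19]), array([0.003, 0.001, 0.262]), np.float64(0.262))
tcp in fixture mm [22.44  0.37 59.82] yawerr 0.2622
```

Call:
{"op": "arm_command", "data": {
  "steps": [1,0.01,0,0,0,0,-0.1,1,0.01,0,0,0,0,-0.2,1,0.01,0,0,0,0,-0.2]
}}

```text
clock: 18.8
tcp_pos: [0.5979, -0.2171, 0.0598]
eef_rot: [0.525, -0.474, 0.476, -0.523]
ft_force: [-3.4, -0.8, 0.4]
finger_gap: 0.0105
```

```bash
python3 d_slot.py .0185 .0617 .0001 -4.2
```

```text
18.8 [ 0.5979 -0.2171  0.0598] gap 0.0105 F [-3.41 -0.77  0.44] M [0.188 0.885 0.241] q [-0.093  0.562 -0.169  0.004 -0.839 -2.953]
target [ 0.594  -0.2175  0.0617] (array([-0.39, -0.04,  0.19]), array([0.003, 0.001, 0.457]), np.float64(0.457))
tcp in fixture mm [22.41  0.34 59.78] yawerr 0.4575
```

Call:
{"op": "arm_command", "data": {
  "steps": [1,-0.04,0,0,0,0,0,-1,-0.04,0,0,0,0,0,-1,-0.04,0,0,0,0,0,-1,-0.04,0,0,0,0,0,-1,-0.04,0,0,0,0,0,-1,-0.04,0,0,0,0,0,-1,-0.04,0,0,0,0,0]
}}

```text
clock: 19.5
tcp_pos: [0.5977, -0.2171, 0.0599]
eef_rot: [0.525, -0.474, 0.476, -0.523]
ft_force: [-0.3, -0.8, -0.2]
finger_gap: 0.0851
```

```bash
python3 d_slot.py .0185 .0617 .0001 -4.2; python3 look.py m;python3 crop.py m 275 280 410 200 60
```

```text
19.5 [ 0.5977 -0.2171  0.0599] gap 0.0851 F [-0.29 -0.77 -0.23] M [ 0.008 -0.046 -0.043] q [-0.093  0.561 -0.17   0.004 -0.838 -2.953]
target [ 0.594  -0.2175  0.0617] (array([-0.37, -0.04,  0.18]), array([0.003, 0.001, 0.457]), np.float64(0.457))
tcp in fixture mm [22.2   0.37 59.88] yawerr 0.4573
19.6 [ 0.59755518 -0.21708569  0.05983328] [ 0.5245916  -0.47408655  0.47571649 -0.52320112] [ 0.27307597  0.0335267  -0.56911303] 0.08531110372829656
```

View pics/c_m.png

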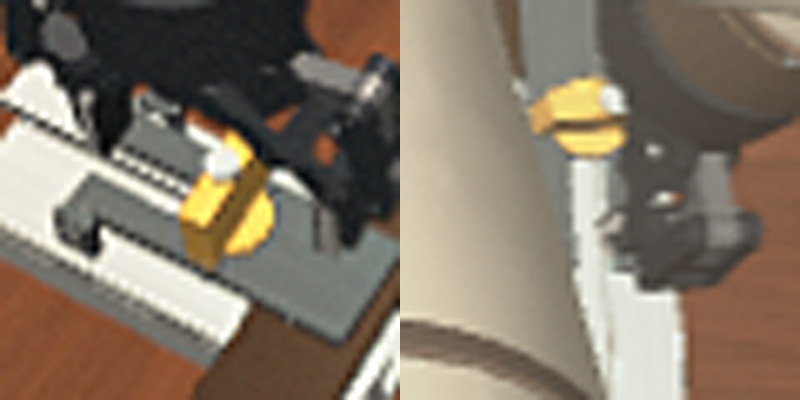

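Call:
{"op": "arm_command", "data": {
  "steps": [-1,0,0,0.5,0,0,0.15,-1,0,0,0.5,0,0,0.3,-1,0,0,0.5,0,0,0.45,-1,0,0,0.5,0,0,0.6,-1,0,0,0.5,0,0,0.75,-1,0,0,0.5,0,0,0.9,-1,0,0,0.5,0,0,1.05,-1,0,0,0.5,0,0,1.2,-1,0,0,0.5,0,0,1.35,-1,0,0,0.5,0,0,1.5,-1,0,0,0.5,0,0,1.65,-1,0,0,0.5,0,0,1.8]
}}

```text
clock: 20.8
tcp_pos: [0.5975, -0.2171, 0.0648]
eef_rot: [-0.697, -0.118, 0.116, 0.697]
ft_force: [0.2, -0.1, -0.2]
finger_gap: 0.0853
```

```bash
python3 d_slot.py .0222 .0599 .0003 -1.515
```

```text
20.8 [ 0.5975 -0.2171  0.0648] gap 0.0853 F [ 0.2  -0.06 -0.2 ] M [-0.049  0.02  -0.014] q [-0.095  0.555 -0.165 -0.002 -0.848 -1.141]
target [ 0.5977 -0.2171  0.0599] (array([ 0.01, -0.  , -0.49]), array([-0.003,  0.002,  1.336]), np.float64(1.336))
tcp in fixture mm [22.08  0.34 64.83] yawerr 1.3362
```

Call:
{"op": "arm_command", "data": {
  "steps": [-1,0.01,0,0,0,0,0.15,-1,0.01,0,0,0,0,0.3,-1,0.01,0,0,0,0,0.45,-1,0.01,0,0,0,0,0.6,-1,0.01,0,0,0,0,0.75,-1,0.01,0,0,0,0,0.9,-1,0.01,0,-0.2,0,0,1.05,-1,0.01,0,-0.4,0,0,1.2,-1,0.01,0,-0.48,0,0,1.336,-1,0.01,0,-0.48,0,0,1.336]
}}

```text
clock: 21.8
tcp_pos: [0.5976, -0.2171, 0.0598]
eef_rot: [0.474, 0.525, -0.523, -0.476]
ft_force: [0.5, -0.5, 0.1]
finger_gap: 0.0857
```

```bash
python3 d_slot.py .0222 .0599 .0003 -1.515;python3 look.py n;python3 crop.py n 275 280 410 200 60
```

```text
21.8 [ 0.5976 -0.2171  0.0598] gap 0.0857 F [ 0.51 -0.51  0.11] M [0.033 0.04  0.038] q [-0.096  0.562 -0.165 -0.004 -0.844  0.197]
target [ 0.5977 -0.2171  0.0599] (array([ 0.01, -0.01,  0.01]), array([-0.003, -0.001,  0.   ]), np.float64(0.003))
tcp in fixture mm [22.09  0.36 59.82] yawerr 0.0005
21.9 [ 0.5976816  -0.21711516  0.06003076] [ 0.47472944  0.52406292 -0.52259396 -0.47632507] [-0.11306708 -0.27951297 -0.50468392] 0.08552822679696938
```

View pics/c_n.png

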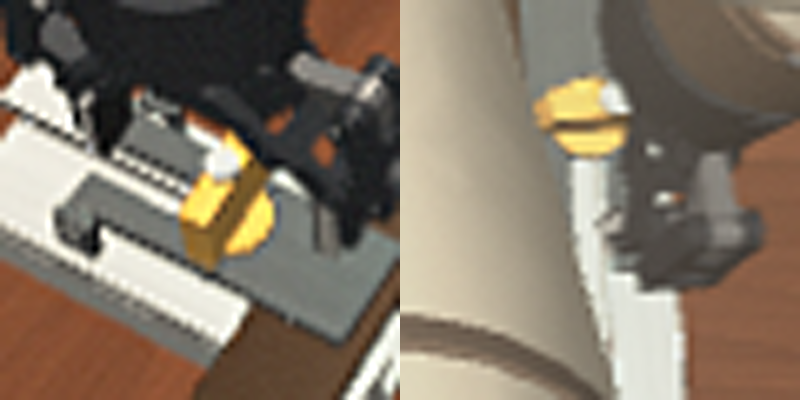

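Nut unmoved, jaws aligned. Regrip and tighten further.

Call:
{"op": "arm_command", "data": {
  "steps": [1,0,0,0,0,0,0,1,0,0,0,0,0,0,1,0,0,0,0,0,0,1,0,0,0,0,0,0,1,0,0,0,0,0,0,1,0,0,0,0,0,0,1,0,0,0,0,0,0,1,0,0,0,0,0,0],
  "force": 80
}}

```text
clock: 22.7
tcp_pos: [0.5977, -0.2171, 0.0603]
eef_rot: [0.475, 0.524, -0.523, -0.476]
ft_force: [-1.0, 0.4, 1.8]
finger_gap: 0.0104
```

```bash
python3 d_slot.py .0222 .0599 .0003 -1.515
```

```text
22.7 [ 0.5977 -0.2171  0.0603] gap 0.0104 F [-1.03  0.36  1.82] M [0.065 0.285 0.302] q [-0.096  0.562 -0.165 -0.004 -0.845  0.195]
target [ 0.5977 -0.2171  0.0599] (array([-0.  , -0.  , -0.04]), array([-0.003, -0.   ,  0.003]), np.float64(0.004))
tcp in fixture mm [22.23  0.34 60.27] yawerr 0.0026
```

Call:
{"op": "arm_command", "data": {
  "steps": [1,0.01,0,0,0,0,-0.1,1,0.01,0,0,0,0,-0.2,1,0.01,0,0,0,0,-0.2]
}}

```text
clock: 23.0
tcp_pos: [0.5975, -0.2172, 0.0603]
eef_rot: [-0.524, -0.474, 0.473, 0.526]
ft_force: [-1.4, -0.3, 1.0]
finger_gap: 0.0104
```

```bash
python3 d_slot.py .0222 .0599 .0003 -1.515
```

```text
23.0 [ 0.5975 -0.2172  0.0603] gap 0.0104 F [-1.43 -0.26  1.01] M [-0.058  0.301  0.382] q [-0.096  0.562 -0.165 -0.003 -0.844 -0.005]
target [ 0.5977 -0.2171  0.0599] (array([ 0.01,  0.  , -0.04]), array([-0.003, -0.001,  0.202]), np.float64(0.202))
tcp in fixture mm [22.06  0.3  60.25] yawerr 0.2016
```

Call:
{"op": "arm_command", "data": {
  "steps": [1,0.01,0,0,0,0,-0.1,1,0.01,0,0,0,0,-0.2,1,0.01,0,0,0,0,-0.2]
}}

```text
clock: 23.3
tcp_pos: [0.5975, -0.2172, 0.0602]
eef_rot: [-0.568, -0.42, 0.419, 0.57]
ft_force: [-0.8, -0.1, 1.8]
finger_gap: 0.0107
```

```bash
python3 d_slot.py .0222 .0599 .0003 -1.515
```

```text
23.3 [ 0.5975 -0.2172  0.0602] gap 0.0107 F [-0.79 -0.09  1.76] M [-0.051  0.242  0.667] q [-0.096  0.562 -0.166 -0.003 -0.844 -0.202]
target [ 0.5977 -0.2171  0.0599] (array([ 0.02,  0.  , -0.03]), array([-0.002, -0.001,  0.398]), np.float64(0.398))
tcp in fixture mm [22.    0.27 60.2 ] yawerr 0.3984
```

Call:
{"op": "arm_command", "data": {
  "steps": [1,0.01,0,0,0,0,-0.07,1,0.01,0,0,0,0,-0.14,1,0.01,0,0,0,0,-0.14]
}}

```text
clock: 23.6
tcp_pos: [0.5974, -0.2171, 0.0602]
eef_rot: [-0.595, -0.381, 0.38, 0.597]
ft_force: [-2.9, -0.2, 1.5]
finger_gap: 0.0104
```

```bash
python3 d_slot.py .0222 .0599 .0003 -1.515
```

```text
23.6 [ 0.5974 -0.2171  0.0602] gap 0.0104 F [-2.89 -0.23  1.53] M [0.051 0.308 0.875] q [-0.096  0.562 -0.166 -0.003 -0.844 -0.338]
target [ 0.5977 -0.2171  0.0599] (array([ 0.03, -0.  , -0.03]), array([-0.002, -0.001,  0.534]), np.float64(0.534))
tcp in fixture mm [21.94  0.33 60.16] yawerr 0.5342
```

Call:
{"op": "arm_command", "data": {
  "steps": [-1,0,0,0,0,0,0,-1,0,0,0,0,0,0,-1,0,0,0,0,0,0,-1,0,0,0,0,0,0,-1,0,0,0,0,0,0,-1,0,0,3,0,0,0,-1,0,0,7,0,0,0,-1,0,0,11,0,0,0,-1,0,0,15,0,0,0]
}}

```text
clock: 24.5
tcp_pos: [0.5972, -0.2171, 0.2118]
eef_rot: [-0.595, -0.381, 0.38, 0.597]
ft_force: [0.8, -0.8, 0.1]
finger_gap: 0.0854
```

Call:
{"op": "arm_command", "data": {
  "steps": [-1,0,-5,2,0,0,0,-1,-3,-10,2,0,0,0,-1,-6,-15,2,0,0,0,-1,-10,-20,2,0,0,0,-1,-14,-25,2,0,0,0,-1,-18,-28,2,0,0,0,-1,-21,-30,2,0,0,0,-1,-21,-30,2,0,0,0,-1,-21,-30,2,0,0,0]
}}

```text
clock: 25.4
tcp_pos: [0.3837, -0.5194, 0.2318]
eef_rot: [-0.596, -0.379, 0.378, 0.598]
ft_force: [-0.2, 0.7, -0.1]
finger_gap: 0.0851
```

```bash
python3 look.py o; python3 crop.py o 280 290 410 195 90; sed 's/"a.pkl"/"o.pkl"/; s#pics/fitfix.png#pics/fito.png#' fitfix.py > fo.py; python3 fo.py 2>/dev/null
```

```text
25.5 [ 0.38655555 -0.51751676  0.23172999] [-0.59574947 -0.38012927  0.37924511  0.59729177] [ 0.08011057  0.62108072 -0.32956581] 0.085637567711561
[ 0.48082625 -0.22188686  0.03      ] [ 0.66530878 -0.21618213  0.03      ] [ 0.63530496 -0.21417124  0.04      ]
('top',) 226.002901056161 [ 0.5759 -0.2187  0.042   0.6391 -0.2152  0.0919]
('scene',) 317.42328518799263 [ 0.5753 -0.2182  0.0471  0.6379 -0.2143  0.0795]
('top', 'scene') 554.7773090152684 [ 0.5757 -0.2186  0.0434  0.6386 -0.2142  0.0869]
```

View pics/c_o.png

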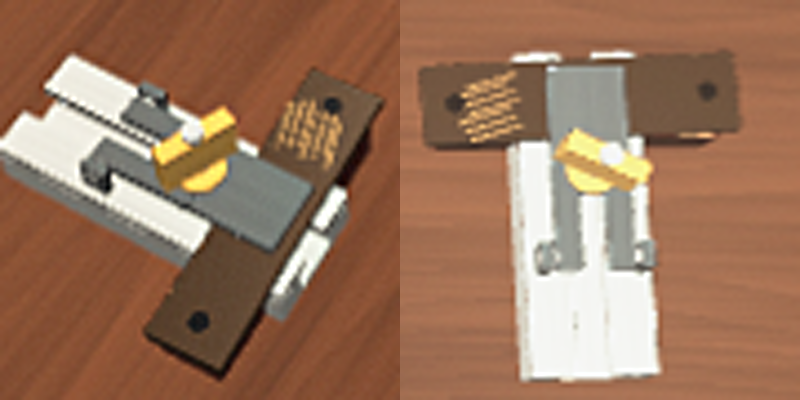

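View pics/scene_o.png

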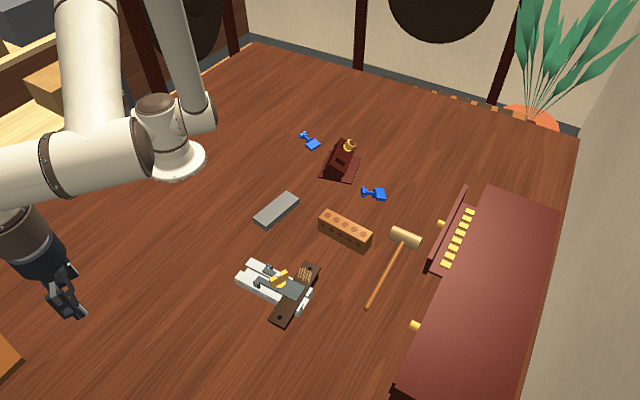

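Run:
```python
from station import *
print(hand_in()); print(observe()["clock"])
```

```text
the job is handed in; nothing more can be done
None
the job is handed in; nothing more can be done
```

The bronze key is clamped and the job is handed in at about 25.5 s, with the arm clear and touching nothing. Three readings, listed last, did not match what was expected.

**What I did**
- I drew the brass-nutted T-bolt from its holder along its axis and set it upright.
- I lowered the head lengthwise into the slot. It touched the channel floor at the expected height, and the side play measured about 3 mm, as it should.
- I slid it along the slot until the fork's closed end pushed back with about 4 N.
- I turned it clockwise about 99° until it jammed, then screwed the nut down. This needed one release and re-grip half a turn round.
- I stopped when the torque had risen from about 0.1 to 0.88 N m, then let go and backed off.

**What the last checks showed**
- The key and rail poses, fitted from both cameras, match those from before the clamping to within about 0.5 mm.
- In the last scene picture the knob screw, teak block, whetstone and mallet look undisturbed.
- The nut's flange lies on the strap at the fork's end.

**What did not match or could not be seen**
- **Head position:** the head is hidden under the strap. That it stands square rests on the jam torque and on side contacts that fit a turning head.
- **Nut turn:** the nut went about 3.4 rad past the jam, not 2.6. The torque only began to rise about 2.5 rad past it. Some play before the flange seated is the likeliest cause. The clamp may be tighter than the stated "firm".
- **Home position:** the contact came about 3.5 mm farther along than my camera fit of the rail predicted. I went by the contact.

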